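# Rebuild the washed hand-crank juicer on its spindle

### The arm

A 6-joint arm with a two-finger parallel gripper is mounted at the origin on the work surface. World frame = base frame: x ahead of the robot, y to its left, z up, the work surface at z = 0. Lengths are in m, angles in rad, forces in N, time in s.
With the tool pointing down it reaches from about 0.375 to 0.9 m from the base axis. Payload 3.1 kg.
Tool frame: the origin (TCP) lies where the fingers leave the gripper's body, on its centre line; the fingertips stand 73 mm ahead of it and the grasp point (between the pads) lies 54 mm ahead of it; z points along the fingers, y is the line along which they close (so a half turn about z gives the same grasp; the last joint's range is limited). The gripper opens to 85 mm and grips with 20 to 120 N. Pads are 22 mm wide; open, the fingers measure 114 mm over their backs; the gripper's body (76 mm by 85 mm) begins 54 mm behind the grasp point. The pads swing forward as they close: fully open they stand 13 mm farther back than shut.
Start: joints at [1.101, 0.527, 1.433, -0, 1.181, -0.178], TCP at [0.179, 0.599, 0.304] pointing down, gripper open.
Joint ranges: [-3.08, 3.08], [-0.75, 2.2], [0.22, 2.44], [-1.43, 4.57], [0, 2.65], [-2.85, 2.85]. Speed limits (rad/s): [2.79, 2.79, 3.14, 3.14, 3.14, 3.14].

### API

Orientations are given as a unit quaternion [x, y, z, w].
In Python, from station import manip gives the robot as it stands.
- The arm moves only by the shell command python3 -m crank 'ROWS' [FORCE]. ROWS is JSON, a list of rows, each an object with "dp": the shift along the tool's x, y, z normalised to -1 to 1, where 1 is 50 cm, a list of three; "delta_rot": the turn, a rotation vector about the tool's x, y, z normalised to -1 to 1, where 1 is 2 pi rad, a list of three; "fingers": the opening, from -1 (shut) to 1 (fully open). A call has 1 to 12 rows; each row shifts and turns the commanded pose from where the row before left it, along the tool's axes as they then stand; what a row does not reach is not made up. A row lasts 1/12 s, in which the tool goes at most 41.7 mm and 7.16 degrees, less where a joint would pass 70% of its speed; a pose out of reach is approached as far as the arm can. A call with a number of a shift or a turn outside -1 to 1 is refused whole. A call with a gripper value outside its range is refused whole. The fingers move at their own pace and stop on an object; FORCE is the grip in N (left out, the last holds). Time passes only in rows, so rows that do not move let the fingers close. It gives the time, the measured TCP pose, the force, the opening and the grip force at its end, in the units of the state.
- manip.sense(): the state, without advancing time (a new reading comes with each control period).
- manip.snapshot(name): name is "scene" or "top" or "wrist"; returns (picture, depth): 384x512x3 uint8, red, green, blue; 384x512 float32, m along the optical axis (not along the pixel's ray), 0 where there is no reading.
- manip.camera_model(name): a dict with "fx", "fy", "cx", "cy" (pixels), "origin" and "attitude" of the camera in the world. Camera axes: x right, y up, looking along -z (the intrinsics and any distortion apply to the point x, -y, -z); pixel columns grow to the right and rows downward; lengths in m; the calibration is good to about 2 mm. A picture is of the moment at which its call begins: read the wrist's pose just before it. camera_model takes no time and is no camera call; for the wrist camera it gives the pose at the moment of the call.
- manip.sign_off(): hands the job in; it is judged then, once.
The state is a dict: "t": time; "q": joint angles; "qd": joint speeds; "tau": joint torques, N m; "tcp_pos": TCP position; "tool_rot": TCP orientation; "force": force on the tool from outside, world axes, zero at the start; "ft_torque": the same for the moment, N m; "finger_gap": opening from 0.0 (shut) to 1.0 (fully open); "gripper_force": force on a finger pad.
Only numpy, scipy, OpenCV 4.12 (cv2) and the standard library are available. Lean on these libraries where they do the work, as an engineer would, in place of code of your own. Each camera call takes 0.05 s, during which the arm holds its last target. There are 200 camera calls.

### The job

The hand-crank citrus juicer has been washed: put its three parts back on the upright spindle in the order it needs, first the blue bearing collar, then the steel strainer, then the yellow reamer, each guided down the spindle until it is fully home and flat on the one below. The reamer only goes home when its square socket is turned to match the square end of the spindle. Do not let the parts drop, and leave the other things on the counter where they are.

Things in the scene. Friction and masses are not known exactly. Their poses are not given: they have to be found in the camera images.
- juicer: Steel hand-crank juicer, fixed to the counter; origin under its foot (144 mm across), on the spindle axis. Open bowl on top, 144 mm across: floor 130 mm up, rim 158 mm up. Spout on its -x side reaches out 109 mm, top 145 mm up. Crank on +y: level shaft 85 mm up, black knob reaching 126 mm out, below 86 mm. Crank and spindle are geared together, stiff (about 0.5 N m), and need not be turned.
- spindle_seat (a point): Centre of the dark steel seat (disc 40 mm across) at the foot of the upright spindle, 136 mm above the counter, 6 mm above the bowl's floor and 22 mm below its rim; z up, x and y square to the flat sides of the spindle's square end, -x towards the spout. The collar's underside belongs on this seat.
- spindle_tip (a point): Top end of the bright steel spindle, 57 mm above the seat; axes as for the seat. From the seat up the spindle is round, 14 mm diameter, to 33 mm; then square, 10 mm across flats (14 mm over corners), to 50 mm; then a pyramid down to 3.4 mm wide at the tip.
- collar_mid (a point): Centre (half-way up) of the blue plastic bearing collar, a plain ring 34 mm outside, 18 mm bore right through, 16 mm high, about 30 g, standing on the counter; z is its axis, up. Home: its underside on the seat, this point 8 mm above the seat.
- strainer_mid (a point): Centre, 10 mm above the underside, of the steel strainer (160 g): perforated disc 108 mm across, 3 mm thick, rim 8 mm high; central upright hub 36 mm outside, top 20 mm above the underside, 18 mm bore right through. Lies flat, hub up; z is its axis, up. Pick it up by the outside of the hub, tips just above the disc. Home: underside on top of the collar, this point 26 mm above the seat.
- reamer_mid (a point): Centre, 23 mm above the underside, of the yellow plastic reamer (90 g, 46 mm high): ribbed dome on a straight skirt 16 mm high. The skirt is a 66 mm round with four upright flats, 54 mm from flat to opposite flat, each 38 mm wide; grip it on two opposite flats. x and y are square to the flats, z up. Home: underside on top of the strainer's hub, this point 59 mm above the seat.
- reamer_socket (a point): Centre of the mouth of the square blind socket in the reamer's underside, 13 mm wide, 24 mm deep, sides parallel to the skirt's flats; axes as reamer_mid. It takes the spindle's square end in any of the four quarter turns, within about 15 degrees; wrongly turned, the reamer catches on the corners of the square and stays 5 to 15 mm too high.
- measuring_cup: Clear plastic measuring cup with a handle, 72 mm across, 74 mm high, standing under the juicer's spout; origin at the centre of its underside. Not to be disturbed.
- bottle: Amber glass bottle with black screw cap, 66 mm across, 190 mm high; origin at the centre of its underside. Not to be disturbed.
- fruit_bowl: Blue ceramic bowl holding fruit, 160 mm across, about 85 mm high; origin at the centre of its underside. Not to be disturbed.
- spatula: Silicone spatula, red blade, wooden handle, 250 mm long, lying flat; blade at its +x end. Not to be disturbed.
- tumbler: Glass tumbler, 68 mm across, 95 mm high; origin at the centre of its underside. Not to be disturbed.
- honey_jar: Amber jar with a brass lid, 72 mm across, 95 mm high; origin at the centre of its underside. Not to be disturbed.

How it is judged:
By the outcome, as a careful person would: the job done as asked, in the order asked, and still so for the second after the job is handed in, with the robot touching nothing.
It also fails if it takes over 72 s, if anything falls off the work surface, if the arm or the gripper's body presses on something with over 40 N, if the wrist force passes 120 N, or if a joint passes its speed limit or range.

## Working session

There is one attempt and no reset: what is moved stays moved. The work goes in short steps, Python scripts to look and compute and a shell command to move; the robot and the scene stay as the last step left them, time stands still between calls to the robot, and variables do not carry over. Pictures are saved under pics/ and viewed, at most 13 in all, crops included, and the job is handed in when it is done.

```bash
ls; mkdir -p pics
cat > h.py <<'E'
import numpy as np, cv2
from station import manip
def snap(n):
    c=manip.camera_model(n); im,d=manip.snapshot(n); return im,d,c
def R(c):
    a=np.array(c["attitude"],float)
    if a.shape==(3,3): return a
    from scipy.spatial.transform import Rotation as r
    return r.from_quat(a).as_matrix()
def ray(c,u,v):
    d=np.array([(u-c["cx"])/c["fx"],-(v-c["cy"])/c["fy"],-1.0]); return R(c)@d
def onplane(c,u,v,z):
    o=np.array(c["origin"]); r=ray(c,u,v); return o+r*(z-o[2])/r[2]
def cloud(c,d):
    v,u=np.mgrid[:d.shape[0],:d.shape[1]]
    p=np.stack([(u-c["cx"])/c["fx"]*d,-(v-c["cy"])/c["fy"]*d,-d],-1)
    return p@R(c).T+np.array(c["origin"])
E
python3 - <<'E'
from h import *
for n in("top","scene"):
    im,d,c=snap(n); print(n,c); cv2.imwrite(f"pics/{n}0.png",im[:,:,::-1]); np.savez(f"{n}0.npz",im=im,d=d)
print(manip.sense())
E
```

```text
pics
top {'fx': 420.87447053944356, 'fy': 420.87447053944356, 'cx': 257.20745648147175, 'cy': 191.57391269980255, 'origin': array([0.3046123 , 0.04308099, 1.57352268]), 'attitude': array([-0.05905907,  0.05648262,  0.70962941, -0.69981986])}
scene {'fx': 390.2792473480063, 'fy': 390.2792473480063, 'cx': 256.28501640603184, 'cy': 193.8178563413154, 'origin': array([ 1.3819996 , -0.48064973,  0.91129339]), 'attitude': array([0.37943199, 0.21192854, 0.44086278, 0.7853392 ])}
{'t': 0.1, 'q': array([ 1.10151012e+00,  5.28351192e-01,  1.43377318e+00, -5.13741043e-06,
        1.18143340e+00, -1.78489911e-01]), 'qd': array([ 0.00245495, -0.00248382, -0.00424933,  0.00057816,  0.00157822,
        0.0020409 ]), 'tau': array([-1.80527218e-04, -4.43309963e+01, -1.78586912e+01, -2.02330657e-04,
        3.84217667e-03, -5.60028951e-06]), 'tcp_pos': array([0.17892908, 0.59830705, 0.30304519]), 'tool_rot': array([ 1.44885349e-01,  9.89447962e-01, -9.32227358e-04, -3.10452309e-04]), 'force': array([ 0.21928741, -1.08954867,  0.22301194]), 'ft_torque': array([-4.37008142e-02, -1.82190357e-02, -5.64629236e-05]), 'gripper_force': 0.0, 'finger_gap': 0.9996023344208191}
```

View pics/top0.png

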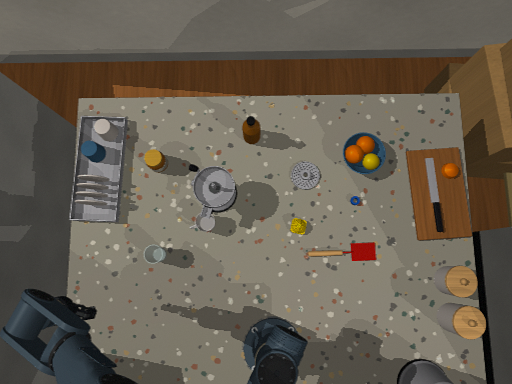

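View pics/scene0.png

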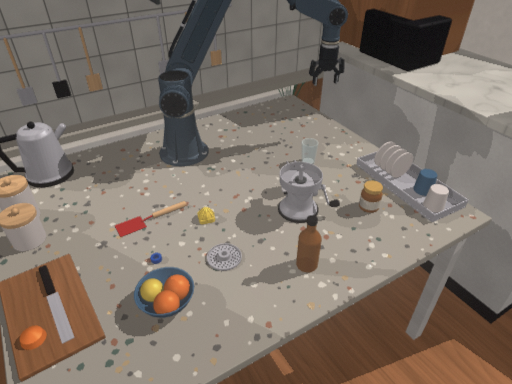

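The top view shows the juicer at (215,188) with its spout towards (207,212) and crank knob at (193,168). The strainer is at (305,175), reamer (299,227), collar (355,200), bottle (251,130) and cup (207,223). The scene view shows the same things: collar (156,258), strainer (224,257), reamer (207,215).

Run:
```python
from h import *
for n in("top","scene"):
    z=np.load(n+"0.npz"); im,d=z["im"],z["d"]; c=manip.camera_model(n); P=cloud(c,d)
    hsv=cv2.cvtColor(im,cv2.COLOR_RGB2HSV); H,S,V=cv2.split(hsv)
    Z=P[...,2]
    def rep(name,m,u,v,r,z):
        k=np.zeros_like(m); k[max(v-r,0):v+r,max(u-r,0):u+r]=1; m=m&k
        ys,xs=np.nonzero(m); 
        (cx,cy),rad=cv2.minEnclosingCircle(np.c_[xs,ys].astype(np.float32))
        cu,cv_=xs.mean(),ys.mean()
        print(n,name,len(xs),"pix",(round(cu,1),round(cv_,1)),"plane",onplane(c,cu,cv_,z).round(4),"circ",onplane(c,cx,cy,z).round(4),"medZ",np.median(Z[m]).round(4))
    q={"top":dict(collar=(355,200),reamer=(299,227),strainer=(305,175),jar=(155,159),knob=(193,168),bowl=(215,188)),
       "scene":dict(collar=(156,258),reamer=(207,215),strainer=(224,257),jar=(371,196),knob=(335,203),bowl=(300,175))}[n]
    rep("collar",(H>100)&(H<130)&(S>120),*q["collar"],12,.010)
    rep("reamer",(H>20)&(H<35)&(S>140),*q["reamer"],18,.02)
    rep("strainer",(Z>.004)&(Z<.03),*q["strainer"],24,.006)
    rep("knob",(V<60)&(Z>.03),*q["knob"],8,.085)
    rep("bowlrim",(Z>.145)&(Z<.17),*q["bowl"],30,.158)
    if n=="top":
        m=(Z>.17)&(Z<.21); m[:, :190]=0;m[:,240:]=0;m[:160]=0;m[215:]=0; print("tip",P[m].round(3)[:10])
        print("floor z",np.median(Z[200:300,180:280][S[200:300,180:280]<60]))
```

```text
top collar 52 pix (np.float64(354.7), np.float64(200.0)) plane [ 0.5255 -0.3179  0.01  ] circ [ 0.5255 -0.3172  0.01  ] medZ 0.0159
top reamer 214 pix (np.float64(298.2), np.float64(225.9)) plane [ 0.4307 -0.1024  0.02  ] circ [ 0.43   -0.1023  0.02  ] medZ 0.0298
top strainer 874 pix (np.float64(304.4), np.float64(174.6)) plane [ 0.6261 -0.1331  0.006 ] circ [ 0.6265 -0.1353  0.006 ] medZ 0.0064
top knob 54 pix (np.float64(193.1), np.float64(167.7)) plane [0.6411 0.2779 0.085 ] circ [0.642  0.2767 0.085 ] medZ 0.0659
top bowlrim 204 pix (np.float64(212.0), np.float64(185.2)) plane [0.5625 0.2008 0.158 ] circ [0.5407 0.194  0.158 ] medZ 0.157
tip [[0.565 0.198 0.188]
 [0.563 0.194 0.194]
 [0.56  0.197 0.196]
 [0.56  0.194 0.193]
 [0.561 0.191 0.188]
 [0.558 0.201 0.186]
 [0.559 0.198 0.183]
 [0.558 0.194 0.186]
 [0.557 0.19  0.192]
 [0.561 0.189 0.172]]
floor z 0.0019510643374722747
scene collar 71 pix (np.float64(155.6), np.float64(257.7)) plane [ 0.5239 -0.3173  0.01  ] circ [ 0.5242 -0.317   0.01  ] medZ 0.0158
scene reamer 200 pix (np.float64(205.5), np.float64(215.7)) plane [ 0.4384 -0.1061  0.02  ] circ [ 0.4408 -0.1055  0.02  ] medZ 0.025
scene strainer 665 pix (np.float64(223.6), np.float64(255.2)) plane [ 0.62   -0.1325  0.006 ] circ [ 0.618  -0.1353  0.006 ] medZ 0.006
scene knob 42 pix (np.float64(333.9), np.float64(203.2)) plane [0.6717 0.2557 0.085 ] circ [0.6728 0.255  0.085 ] medZ 0.0622
scene bowlrim 392 pix (np.float64(301.1), np.float64(175.1)) plane [0.5661 0.1928 0.158 ] circ [0.5632 0.1946 0.158 ] medZ 0.1545
```

```bash
cat >> h.py <<'E'
from scipy.spatial.transform import Rotation as Ro
def toolyaw(s):  # world angle (deg) of tool y axis
    y=Ro.from_quat(s["tool_rot"]).as_matrix()[:,1]; return np.degrees(np.arctan2(y[1],y[0]))
def go(xyz,yaw=None,rows=None):
    "what is left to go: turn first (tool z), then the shift in tool axes AFTER the turn, normalised"
    s=manip.sense(); M=Ro.from_quat(s["tool_rot"]).as_matrix()
    print("t",round(s["t"],2),"tcp",np.round(s["tcp_pos"],4),"yaw",round(toolyaw(s),2),"q",np.round(s["q"],2),"F",np.round(s["force"],1),"gap",round(s["finger_gap"],3),"gf",round(s["gripper_force"],1))
    tilt=Ro.from_matrix(M).inv().apply([0,0,-1]); print("down in tool",tilt.round(4))
    if yaw is not None:
        a=(yaw-toolyaw(s)+90)%180-90; print("turn z total norm",round(-a/360,4),"deg",round(-a,2),"rows>=",abs(a)/7.1)
        M=Ro.from_euler("z",a,degrees=True).as_matrix()@M
    d=M.T@(np.array(xyz)-s["tcp_pos"])/.5
    n=np.linalg.norm(d)/.0833; print("dp total",d.round(4),"rows>=",round(n,2)); 
    r=rows or int(np.ceil(n*1.1)); print("per row /",r,(d/r).round(4))
E
python3 - <<'E'
from h import *
s=manip.sense(); M=Ro.from_quat(s["tool_rot"]); c=manip.camera_model("wrist")
print("cam in tool",M.inv().apply(c["origin"]-s["tcp_pos"]),"\n",M.as_matrix().T@R(c),c)
go([.50,.15,.42])
E
```

```text
cam in tool [ 0.07816767  0.00091405 -0.0697912 ] 
 [[-3.95435245e-04  9.51565933e-01  3.07444498e-01]
 [ 9.99999704e-01  5.79027729e-04 -5.05938259e-04]
 [-6.59452500e-04  3.07444207e-01 -9.51565880e-01]] {'fx': 309.2061274863793, 'fy': 309.2061274863793, 'cx': 250.53126669153045, 'cy': 191.28308176055356, 'origin': array([0.10436697, 0.62171693, 0.3728614 ]), 'attitude': array([-0.1250788 , -0.09230314,  0.58985951,  0.79240216])}
t 0.1 tcp [0.1789 0.5983 0.303 ] yaw 73.34 q [ 1.1   0.53  1.43 -0.    1.18 -0.18] F [ 0.2 -1.1  0.2] gap 1.0 gf 0.0
down in tool [-3.0e-04  1.9e-03  1.0e+00]
dp total [-0.8722 -0.6753 -0.2329] rows>= 13.53
per row / 15 [-0.0581 -0.045  -0.0155]
```

```bash
python3 -m crank '[{"dp":[-0.058,-0.044,-0.016],"delta_rot":[0,0,0],"fingers":1},{"dp":[-0.058,-0.044,-0.016],"delta_rot":[0,0,0],"fingers":1},{"dp":[-0.058,-0.044,-0.016],"delta_rot":[0,0,0],"fingers":1},{"dp":[-0.058,-0.044,-0.016],"delta_rot":[0,0,0],"fingers":1},{"dp":[-0.058,-0.044,-0.016],"delta_rot":[0,0,0],"fingers":1},{"dp":[-0.058,-0.044,-0.016],"delta_rot":[0,0,0],"fingers":1},{"dp":[-0.058,-0.044,-0.016],"delta_rot":[0,0,0],"fingers":1},{"dp":[-0.058,-0.044,-0.016],"delta_rot":[0,0,0],"fingers":1},{"dp":[-0.058,-0.044,-0.016],"delta_rot":[0,0,0],"fingers":1},{"dp":[-0.058,-0.044,-0.016],"delta_rot":[0,0,0],"fingers":1},{"dp":[-0.058,-0.044,-0.016],"delta_rot":[0,0,0],"fingers":1},{"dp":[-0.058,-0.044,-0.016],"delta_rot":[0,0,0],"fingers":1}]'
python3 -m crank '[{"dp":[-0.058,-0.044,-0.016],"delta_rot":[0,0,0],"fingers":1},{"dp":[-0.058,-0.044,-0.016],"delta_rot":[0,0,0],"fingers":1},{"dp":[-0.03,-0.02,-0.016],"delta_rot":[0,0,0],"fingers":1},{"dp":[0,0,0],"delta_rot":[0,0,0],"fingers":1},{"dp":[0,0,0],"delta_rot":[0,0,0],"fingers":1}]'
python3 - <<'E'
from h import *
im,d,c=snap("wrist"); cv2.imwrite("pics/w1.png",im[:,:,::-1]); np.savez("w1.npz",im=im,d=d,c=c)
P=cloud(c,d); Z=P[...,2]
m=(Z>.150)&(Z<.162); pts=P[m][:,:2]
pts=pts[np.linalg.norm(pts-[.561,.195],axis=1)<.085]
A=np.c_[2*pts,np.ones(len(pts))]; s=np.linalg.lstsq(A,(pts**2).sum(1),rcond=None)[0]; print("rim fit",s[:2],np.sqrt(s[2]+s[:2]@s[:2]),len(pts))
t=(Z>.17)&(Z<.2)&(np.linalg.norm(P[...,:2]-[.561,.195],axis=2)<.03); ys,xs=np.nonzero(t);print("tip",P[t].mean(0),P[t][:,2].max(),(xs.min(),xs.max(),ys.min(),ys.max()))
E
```

```text
t: 1.1
tcp_pos: [0.4373, 0.2444, 0.4]
tool_rot: [0.145, 0.989, -0.0, -0.0]
force: [0.7, 0.2, 0.5]
finger_gap: 0.999
gripper_force: 0.0
t: 1.52
tcp_pos: [0.4916, 0.1727, 0.4237]
tool_rot: [0.146, 0.989, 0.0, -0.0]
force: [0.1, -0.2, 0.5]
finger_gap: 1.003
gripper_force: 0.0
rim fit [0.56098088 0.19769417] 0.06873069357696406 1516
tip [0.5588213  0.19768094 0.18427235] 0.1938041632771219 (np.int64(284), np.int64(295), np.int64(215), np.int64(229))
```

View pics/w1.png

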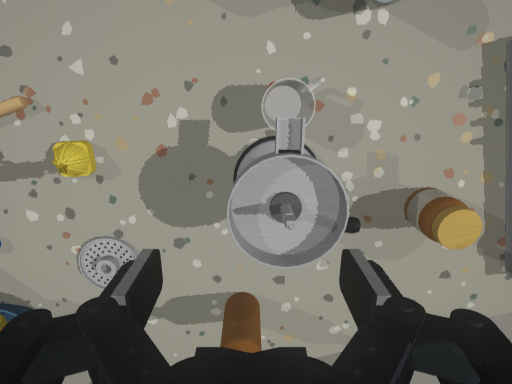

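The wrist view shows the bowl centred at (289,210) with the dark seat at about (286,206) and the spindle at about (289,215). The spout runs up to (290,118), the knob is at (352,225), the strainer hub at (106,267) and the reamer at (74,158).

Run:
```python
from h import *
z=np.load("w1.npz",allow_pickle=True); im,d,c=z["im"],z["d"],z["c"].item(); P=cloud(c,d); Z=P[...,2]
# seat: dark pixels in bowl
g=cv2.cvtColor(im,cv2.COLOR_RGB2GRAY)
m=(g<85)&(abs(Z-.136)<.008)&(np.linalg.norm(P[...,:2]-[.56,.197],axis=2)<.035)
ys,xs=np.nonzero(m); (u,v),r=cv2.minEnclosingCircle(np.c_[xs,ys].astype(np.float32)); print("seat",len(xs),(u,v,r),onplane(c,u,v,.136),P[m].mean(0))
# spout
m=(Z>.13)&(Z<.16)&(P[...,0]<.483)&(P[...,0]>.43)&(abs(P[...,1]-.2)<.06)
pts=P[m][:,:2]; print("spout",len(pts),pts.mean(0),pts.min(0),pts.max(0))
rect=cv2.minAreaRect(pts.astype(np.float32)*1000); print(rect)
ctr=np.array([.561,.1977]); v=ctr-pts.mean(0); print("yaw by spout",np.degrees(np.arctan2(v[1],v[0])))
k=(g<40)&(Z>.03)&(Z<.1)&(np.linalg.norm(P[...,:2]-[.561,.2],axis=2)<.15)&(P[...,1]>.26); p=P[k].mean(0); v=p[:2]-ctr; print("knob",p,"yaw",np.degrees(np.arctan2(v[1],v[0]))-90)
H,S,V=cv2.split(cv2.cvtColor(im,cv2.COLOR_RGB2HSV))
m=((H>20)&(H<35)&(S>140)).astype(np.uint8); m[:,140:]=0; m[200:]=0
cn=max(cv2.findContours(m,0,1)[0],key=cv2.contourArea)[:,0]
low=[P[y,x] for x,y in cn]; 
q=P[(m>0)&(Z>.036)];print("reamer top",q.mean(0),len(q)); q=P[m>0]; print("reamer",q.mean(0),"zmax",q[:,2].max())
q=P[(abs(Z-.006)<.006)&(np.linalg.norm(P[...,:2]-[.622,-.133],axis=2)<.07)&(Z>.002)]
q=P[(Z>.012)&(Z<.03)&(np.linalg.norm(P[...,:2]-[.622,-.133],axis=2)<.04)]; print("hub",q.mean(0),len(q))
go([.44,-.2,.30]); go([.525-.0,-.317,.25],0)
cv2.imwrite("pics/c1.png",cv2.resize(np.hstack([im[170:250,230:350],im[110:210,14:134][:80]]),None,fx=3.2,fy=3.2,interpolation=cv2.INTER_CUBIC)[:,:,::-1])
```

```text
seat 219 (284.9102478027344, 206.7991485595703, 15.663664817810059) [0.55902163 0.1978745  0.136     ] [0.55766071 0.19422707 0.13507784]
spout 188 [0.4701026  0.22546239] [0.4526765  0.20655268] [0.48299616 0.24628738]
((472.0986633300781, 226.5177001953125), (32.24776840209961, 31.003942489624023), 72.0146713256836)
yaw by spout -16.984010570498395
knob [0.64261251 0.29090449 0.05841499] yaw -41.20631555850119
reamer top [ 0.43264036 -0.09513394  0.0455242 ] 358
reamer [ 0.43174708 -0.089677    0.02774989] zmax 0.4935372844477487
hub [ 0.62536063 -0.13106771  0.01825956] 280
t 1.57 tcp [0.4907 0.1734 0.4232] yaw 73.3 q [ 0.12  0.26  1.53  0.    1.36 -1.15] F [-0.6 -1.4 -0.1] gap 0.997 gf 0.0
down in tool [-2.1e-03  2.0e-04  1.0e+00]
dp total [-0.1181 -0.7445  0.2464] rows>= 9.52
per row / 11 [-0.0107 -0.0677  0.0224]
t 1.57 tcp [0.4907 0.1734 0.4232] yaw 73.3 q [ 0.12  0.26  1.53  0.    1.36 -1.15] F [-0.6 -1.4 -0.1] gap 0.997 gf 0.0
down in tool [-2.1e-03  2.0e-04  1.0e+00]
turn z total norm 0.2036 deg 73.3 rows>= 10.323808069234033
dp total [-0.9816  0.0687  0.3445] rows>= 12.52
per row / 14 [-0.0701  0.0049  0.0246]
```

View pics/c1.png

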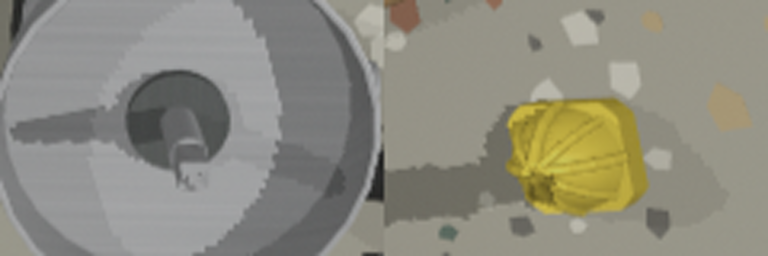

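Spindle axis is at about (0.560, 0.198) and the juicer's yaw is about -17°, so the present tool yaw of 73° already matches its square. Next I go above the collar at TCP z 0.20.

Run:
```python
from h import *
go([.525,-.3175,.20])
```

```text
t 1.57 tcp [0.4907 0.1734 0.4232] yaw 73.3 q [ 0.12  0.26  1.53  0.    1.36 -1.15] F [-0.6 -1.4 -0.1] gap 0.997 gf 0.0
down in tool [-2.1e-03  2.0e-04  1.0e+00]
dp total [-0.3489 -0.9207  0.4459] rows>= 12.98
per row / 15 [-0.0233 -0.0614  0.0297]
```

```bash
python3 -m crank '[{"dp":[-0.0233,-0.0614,0.0297],"delta_rot":[0,0,0],"fingers":1},{"dp":[-0.0233,-0.0614,0.0297],"delta_rot":[0,0,0],"fingers":1},{"dp":[-0.0233,-0.0614,0.0297],"delta_rot":[0,0,0],"fingers":1},{"dp":[-0.0233,-0.0614,0.0297],"delta_rot":[0,0,0],"fingers":1},{"dp":[-0.0233,-0.0614,0.0297],"delta_rot":[0,0,0],"fingers":1},{"dp":[-0.0233,-0.0614,0.0297],"delta_rot":[0,0,0],"fingers":1},{"dp":[-0.0233,-0.0614,0.0297],"delta_rot":[0,0,0],"fingers":1},{"dp":[-0.0233,-0.0614,0.0297],"delta_rot":[0,0,0],"fingers":1},{"dp":[-0.0233,-0.0614,0.0297],"delta_rot":[0,0,0],"fingers":1},{"dp":[-0.0233,-0.0614,0.0297],"delta_rot":[0,0,0],"fingers":1}]' >/dev/null
python3 -m crank '[{"dp":[-0.0233,-0.0614,0.0297],"delta_rot":[0,0,0],"fingers":1},{"dp":[-0.0233,-0.0614,0.0297],"delta_rot":[0,0,0],"fingers":1},{"dp":[-0.0233,-0.0614,0.0297],"delta_rot":[0,0,0],"fingers":1},{"dp":[-0.0233,-0.0614,0.0297],"delta_rot":[0,0,0],"fingers":0.2},{"dp":[-0.0233,-0.0614,0.0297],"delta_rot":[0,0,0],"fingers":0.2},{"dp":[0,0,0],"delta_rot":[0,0,0],"fingers":0.2},{"dp":[0,0,0],"delta_rot":[0,0,0],"fingers":0.2}]'
cat >> h.py <<'E'
def collarpos(im,d,c,z=.016):
    H,S,V=cv2.split(cv2.cvtColor(im,cv2.COLOR_RGB2HSV)); P=cloud(c,d)
    m=((H>105)&(H<130)&(S>120)&(abs(P[...,2]-z)<.004)).astype(np.uint8)
    cn=max(cv2.findContours(m,0,1)[0],key=cv2.contourArea)[:,0]
    q=np.array([onplane(c,x,y,z) for x,y in cn])[:,:2]
    A=np.c_[2*q,np.ones(len(q))]; s=np.linalg.lstsq(A,(q**2).sum(1),rcond=None)[0]
    return s[:2],np.sqrt(s[2]+s[:2]@s[:2]),cn.mean(0)
E
python3 - <<'E'
from h import *
im,d,c=snap("wrist"); cv2.imwrite("pics/w2.png",im[:,:,::-1])
p,r,px=collarpos(im,d,c); print(p,r,px)
go([*p,.079])
E
```

```text
t: 2.98
tcp_pos: [0.5263, -0.3174, 0.1993]
tool_rot: [0.145, 0.989, 0.001, -0.001]
force: [-0.0, 0.7, -0.1]
finger_gap: 0.597
gripper_force: 0.0
[ 0.52595492 -0.31590189] 0.01599990758990788 [250.3047619  186.76190476]
t 3.03 tcp [ 0.5264 -0.3162  0.2001] yaw 73.37 q [-0.72  0.64  1.55  0.    0.95 -2.  ] F [-0.   0.4 -0.3] gap 0.604 gf 0.0
down in tool [-0.0029 -0.002   1.    ]
dp total [ 2.000e-04 -2.000e-04  2.422e-01] rows>= 2.91
per row / 4 [ 0.0001 -0.      0.0605]
```

View pics/w2.png

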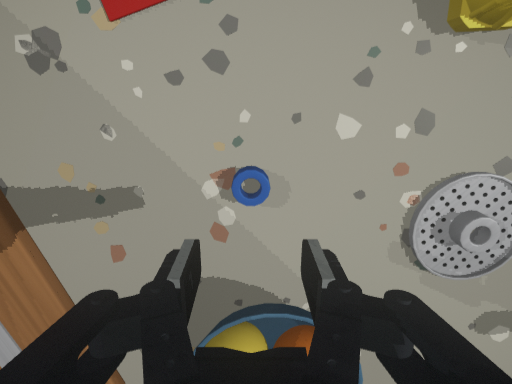

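The collar is directly under the tool at (250,187), centre (0.526, -0.316), with the strainer to the right at (478,232). I descend and grip it.

```bash
python3 -m crank '[{"dp":[0,0,0.06],"delta_rot":[0,0,0],"fingers":0.2},{"dp":[0,0,0.06],"delta_rot":[0,0,0],"fingers":0.2},{"dp":[0,0,0.06],"delta_rot":[0,0,0],"fingers":0.2},{"dp":[0,0,0.04],"delta_rot":[0,0,0],"fingers":0.2},{"dp":[0,0,0.025],"delta_rot":[0,0,0],"fingers":0.2},{"dp":[0,0,0],"delta_rot":[0,0,0],"fingers":0.2},{"dp":[0,0,0],"delta_rot":[0,0,0],"fingers":-1},{"dp":[0,0,0],"delta_rot":[0,0,0],"fingers":-1},{"dp":[0,0,0],"delta_rot":[0,0,0],"fingers":-1},{"dp":[0,0,0],"delta_rot":[0,0,0],"fingers":-1},{"dp":[0,0,0],"delta_rot":[0,0,0],"fingers":-1},{"dp":[0,0,0],"delta_rot":[0,0,0],"fingers":-1}]' 40
python3 - <<'E'
from h import *
go([.56,.198,.36])
E
```

```text
t: 4.03
tcp_pos: [0.5274, -0.3184, 0.0801]
tool_rot: [0.145, 0.989, -0.001, 0.001]
force: [0.2, 0.3, 5.4]
finger_gap: 0.375
gripper_force: 40.2
t 4.03 tcp [ 0.5274 -0.3184  0.0801] yaw 73.32 q [-0.72  0.82  1.59  0.    0.72 -2.  ] F [0.2 0.3 5.4] gap 0.375 gf 40.2
down in tool [2.5e-03 9.0e-04 1.0e+00]
dp total [ 0.2324  1.0076 -0.5612] rows>= 14.12
per row / 16 [ 0.0145  0.063  -0.0351]
```

```bash
python3 -m crank '[{"dp":[0,0,-0.02],"delta_rot":[0,0,0],"fingers":-1},{"dp":[0,0,-0.06],"delta_rot":[0,0,0],"fingers":-1},{"dp":[0,0,-0.06],"delta_rot":[0,0,0],"fingers":-1},{"dp":[0,0,-0.06],"delta_rot":[0,0,0],"fingers":-1},{"dp":[0.0155,0.0672,-0.0187],"delta_rot":[0,0,0],"fingers":-1},{"dp":[0.0155,0.0672,-0.0187],"delta_rot":[0,0,0],"fingers":-1},{"dp":[0.0155,0.0672,-0.0187],"delta_rot":[0,0,0],"fingers":-1},{"dp":[0.0155,0.0672,-0.0187],"delta_rot":[0,0,0],"fingers":-1},{"dp":[0.0155,0.0672,-0.0187],"delta_rot":[0,0,0],"fingers":-1},{"dp":[0.0155,0.0672,-0.0187],"delta_rot":[0,0,0],"fingers":-1},{"dp":[0.0155,0.0672,-0.0187],"delta_rot":[0,0,0],"fingers":-1},{"dp":[0.0155,0.0672,-0.0187],"delta_rot":[0,0,0],"fingers":-1}]'
python3 -m crank '[{"dp":[0.0155,0.0672,-0.0187],"delta_rot":[0,0,0],"fingers":-1},{"dp":[0.0155,0.0672,-0.0187],"delta_rot":[0,0,0],"fingers":-1},{"dp":[0.0155,0.0672,-0.0187],"delta_rot":[0,0,0],"fingers":-1},{"dp":[0.0155,0.0672,-0.0187],"delta_rot":[0,0,0],"fingers":-1},{"dp":[0.0155,0.0672,-0.0187],"delta_rot":[0,0,0],"fingers":-1},{"dp":[0.0155,0.0672,-0.0187],"delta_rot":[0,0,0],"fingers":-1},{"dp":[0.0155,0.0672,-0.0187],"delta_rot":[0,0,0],"fingers":-1},{"dp":[0,0,0],"delta_rot":[0,0,0],"fingers":-1},{"dp":[0,0,0],"delta_rot":[0,0,0],"fingers":-1}]'
python3 - <<'E'
from h import *
s=manip.sense(); im,d,c=snap("wrist"); cv2.imwrite("pics/w3.png",im[:,:,::-1]); np.savez("w3.npz",im=im,d=d,c=c)
P=cloud(c,d); H,S,V=cv2.split(cv2.cvtColor(im,cv2.COLOR_RGB2HSV))
m=(H>105)&(H<130)&(S>120); q=P[m]; q=q[np.linalg.norm(q[:,:2]-s["tcp_pos"][:2],axis=1)<.03]; print("collar pts",len(q),q.mean(0),np.percentile(q[:,2],[2,50,98]),"rel tcp",np.percentile(q[:,2],[2,50,98])-s["tcp_pos"][2])
t=(P[...,2]>.165)&(P[...,2]<.2)&(np.linalg.norm(P[...,:2]-[.56,.198],axis=2)<.015); print("spindle",t.sum(),P[t].mean(0) if t.any() else 0, P[t][:,2].max() if t.any() else 0)
go([.56,.198,.30])
E
```

```text
t: 5.03
tcp_pos: [0.5439, -0.041, 0.2544]
tool_rot: [0.145, 0.989, -0.0, -0.0]
force: [0.3, -0.3, -0.1]
finger_gap: 0.369
gripper_force: 39.8
t: 5.78
tcp_pos: [0.5595, 0.2, 0.3198]
tool_rot: [0.143, 0.99, 0.0, 0.001]
force: [-0.2, -0.6, -0.6]
finger_gap: 0.376
gripper_force: 39.8
collar pts 3183 [0.55711959 0.20175826 0.25286766] [0.24205059 0.25485104 0.25639558] rel tcp [-0.07779465 -0.06499421 -0.06344967]
spindle 350 [0.55841525 0.19852408 0.18042083] 0.1938222861681368
t 5.83 tcp [0.5593 0.1986 0.3192] yaw 73.44 q [ 0.15  0.47  1.5  -0.    1.18 -1.13] F [ 0.3 -0.6 -0.3] gap 0.376 gf 39.8
down in tool [1.e-04 7.e-04 1.e+00]
dp total [-0.0018 -0.0007  0.0383] rows>= 0.46
per row / 1 [-0.0018 -0.0007  0.0383]
```

View pics/w3.png

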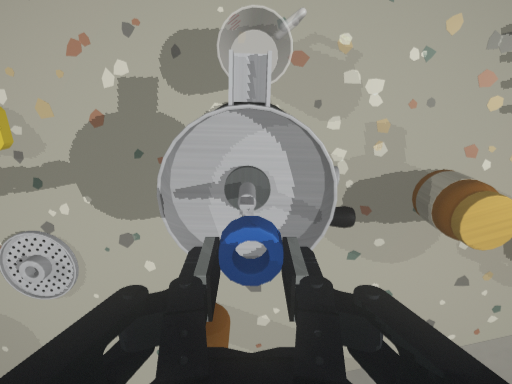

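The wrist view shows the collar level in the grip at (251,250). The spindle tip is at about (247,208), on the seat centred at (246,187).

```bash
cat >> h.py <<'E'
def fitc(q):
    A=np.c_[2*q,np.ones(len(q))]; s=np.linalg.lstsq(A,(q**2).sum(1),rcond=None)[0]; return s[:2].round(4),round(float(np.sqrt(s[2]+s[:2]@s[:2])),4)
E
python3 - <<'E'
from h import *
z=np.load("w3.npz",allow_pickle=True); im,d,c=z["im"],z["d"],z["c"].item(); P=cloud(c,d); Z=P[...,2]
print("collar",collarpos(im,d,c,.2555))
g=cv2.cvtColor(im,cv2.COLOR_RGB2GRAY); D=np.linalg.norm(P[...,:2]-[.56,.198],axis=2)
m=((abs(Z-.158)<.004)&(D<.08)&(D>.06)); print("rim",fitc(P[m][:,:2]))
for lo,hi in((.137,.145),(.145,.155),(.155,.165),(.165,.175),(.175,.185),(.185,.19),(.19,.2)):
    m=(Z>lo)&(Z<hi)&(D<.02); ys,xs=np.nonzero(m)
    if len(xs): print(lo,len(xs),P[m].mean(0).round(4),"px",xs.min(),xs.max(),ys.min(),ys.max(), "mid on plane",onplane(c,(xs.min()+xs.max())/2,(ys.mean()),(lo+hi)/2).round(4))
m=(abs(Z-.136)<.004)&(D<.035)&(g<90); ys,xs=np.nonzero(m.astype(np.uint8)); (u,v),r=cv2.minEnclosingCircle(np.c_[xs,ys].astype(np.float32)); print("seat",u,v,r,onplane(c,u,v,.136))
# spout direction, at z .145 edges
m=(abs(Z-.14)<.012)&(P[...,0]<.487)&(D<.125)&(abs(P[...,1]-.22)<.05); q=P[m]; b=[q[(q[:,0]>a)&(q[:,0]<a+.008)][:,:2].mean(0) for a in(.455,.463,.471,.479)]; print(b, np.degrees(np.arctan2(.198-q[:,1].mean(),.56-q[:,0].mean())))
E
```

```text
collar (array([0.55792101, 0.20149356]), np.float64(0.0163412124479189), array([251.01612903, 254.03225806]))
rim (array([0.561 , 0.1978]), 0.0697)
0.137 80 [0.5557 0.2006 0.1396] px 226 269 168 206 mid on plane [0.555  0.1998 0.141 ]
0.145 55 [0.5562 0.1991 0.1503] px 239 255 186 193 mid on plane [0.5563 0.1991 0.15  ]
0.155 65 [0.5561 0.1995 0.1599] px 239 255 189 197 mid on plane [0.556  0.1993 0.16  ]
0.165 124 [0.5579 0.1989 0.1693] px 238 256 193 208 mid on plane [0.5576 0.1989 0.17  ]
0.175 66 [0.5568 0.199  0.1805] px 240 253 200 205 mid on plane [0.5569 0.1988 0.18  ]
0.185 107 [0.5591 0.1981 0.1877] px 240 253 204 217 mid on plane [0.5592 0.1982 0.1875]
0.19 53 [0.5602 0.198  0.1916] px 242 251 209 215 mid on plane [0.5589 0.1984 0.195 ]
seat 246.6182098388672 187.98226928710938 22.504098892211914 [0.55990679 0.1975201  0.136     ]
[array([0.45939933, 0.21971774]), array([0.46714232, 0.22735341]), array([0.47545292, 0.2248789 ]), array([0.48326974, 0.22164402])] -16.642843826086406
```

```bash
python3 -m crank '[{"dp":[-0.0068,-0.0053,0.025],"delta_rot":[0,0,0],"fingers":-1},{"dp":[0,0,0.025],"delta_rot":[0,0,0],"fingers":-1},{"dp":[0,0,0],"delta_rot":[0,0,0],"fingers":-1},{"dp":[0,0,0],"delta_rot":[0,0,0],"fingers":-1}]'
python3 - <<'E'
from h import *
s=manip.sense();im,d,c=snap("wrist"); np.savez("w4.npz",im=im,d=d,c=c); P=cloud(c,d); Z=P[...,2]
print("collar",collarpos(im,d,c,s["tcp_pos"][2]-.064))
D=np.linalg.norm(P[...,:2]-[.56,.198],axis=2)
m=((abs(Z-.158)<.004)&(D<.08)&(D>.06)); print("rim",fitc(P[m][:,:2]))
m=(Z>.185)&(Z<.2)&(D<.01); print("tip",m.sum(),P[m].mean(0))
q=P[(Z>.205)&(Z<.24)&(D<.025)]; print(np.percentile(q[:,2],[1,50,99]))
cv2.imwrite("pics/w4.png",cv2.resize(im[130:300,150:360],None,fx=2.5,fy=2.5)[:,:,::-1])
go([.561,.198,.285])
E
```

```text
t: 6.17
tcp_pos: [0.5617, 0.1932, 0.293]
tool_rot: [0.146, 0.989, -0.001, -0.002]
force: [-0.2, -0.8, -0.4]
finger_gap: 0.373
gripper_force: 39.8
collar (array([0.55984336, 0.19469805]), np.float64(0.016304297117276795), array([250.43915344, 253.30687831]))
rim (array([0.5611, 0.1977]), 0.0697)
tip 39 [0.55743827 0.19978587 0.18608791]
[0.21471893 0.22819421 0.23944775]
t 6.22 tcp [0.5622 0.1935 0.2937] yaw 73.24 q [ 0.14  0.5   1.52 -0.    1.12 -1.13] F [ 0.5 -0.3 -1. ] gap 0.37 gf 39.8
down in tool [-1.1e-03  7.0e-04  1.0e+00]
dp total [0.0049 0.0078 0.0175] rows>= 0.24
per row / 1 [0.0049 0.0078 0.0175]
```

View pics/w4.png

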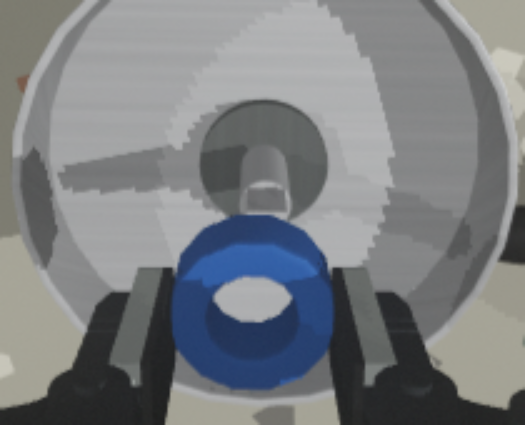

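The view shows the collar centred at crop x≈253 and the spindle at ≈265, so I shift about 3 mm along tool +y.

```bash
python3 -m crank '[{"dp":[0,0.0064,0.01],"delta_rot":[0,0,0],"fingers":-1},{"dp":[0,0,0],"delta_rot":[0,0,0],"fingers":-1},{"dp":[0,0,0],"delta_rot":[0,0,0],"fingers":-1},{"dp":[0,0,0],"delta_rot":[0,0,0],"fingers":-1}]'
cat >> h.py <<'E'
def check():
    "collar-held / spindle lateral comparison"
    s=manip.sense();im,d,c=snap("wrist"); P=cloud(c,d); Z=P[...,2]; H,S,V=cv2.split(cv2.cvtColor(im,cv2.COLOR_RGB2HSV))
    D=np.linalg.norm(P[...,:2]-[.5605,.198],axis=2)
    m=((abs(Z-.158)<.004)&(D<.08)&(D>.06)); print("rim",fitc(P[m][:,:2]))
    for lo,hi in((.138,.150),(.150,.160),(.160,.17),(.17,.18),(.18,.187)):
        m=(Z>lo)&(Z<hi)&(D<.012)&(S<80); 
        if m.sum()>8: ys,xs=np.nonzero(m); print("spindle z",lo,m.sum(),"cols",xs.min(),xs.max(),"lateral mm",round(1000*((xs.min()+xs.max())/2-c["cx"])/c["fx"]*float(d[m].mean()),2))
    return im,d,c,P,s
E
python3 - <<'E'
from h import *
im,d,c,P,s=check(); p=collarpos(im,d,c,s["tcp_pos"][2]-.064); print("collar",p,"lateral mm",1000*(p[2][0]-c["cx"])/c["fx"]*.16)
go([.561,.198,.285])
for i in range(3): print(manip.sense()["tcp_pos"])
E
```

```text
t: 6.55
tcp_pos: [0.5633, 0.1979, 0.2892]
tool_rot: [0.145, 0.989, 0.0, 0.0]
force: [0.8, 0.1, -0.5]
finger_gap: 0.372
gripper_force: 39.8
rim (array([0.5611, 0.1977]), 0.0697)
spindle z 0.138 87 cols 239 257 lateral mm -1.85
spindle z 0.15 92 cols 238 257 lateral mm -2.12
spindle z 0.16 162 cols 238 258 lateral mm -1.68
spindle z 0.17 87 cols 239 255 lateral mm -2.25
spindle z 0.18 58 cols 240 255 lateral mm -1.86
collar (array([0.56168915, 0.19946754]), np.float64(0.016345639859091057), array([250.76190476, 253.44444444])) lateral mm 0.1193446312331421
t 6.6 tcp [0.5633 0.1979 0.2892] yaw 73.35 q [ 0.15  0.51  1.52 -0.    1.11 -1.13] F [ 0.4  0.1 -0.6] gap 0.372 gf 39.8
down in tool [ 5.e-04 -2.e-04  1.e+00]
dp total [ 0.0045 -0.0012  0.0084] rows>= 0.12
per row / 1 [ 0.0045 -0.0012  0.0084]
[0.5633259  0.19794096 0.28920792]
[0.5633259  0.19794096 0.28920792]
[0.5633259  0.19794096 0.28920792]
```

```bash
python3 -m crank '[{"dp":[0.0008,-0.0038,0.005],"delta_rot":[0,0,0],"fingers":-1},{"dp":[0,0,0.010],"delta_rot":[0,0,0],"fingers":-1},{"dp":[0,0,0.010],"delta_rot":[0,0,0],"fingers":-1},{"dp":[0,0,0.010],"delta_rot":[0,0,0],"fingers":-1},{"dp":[0,0,0],"delta_rot":[0,0,0],"fingers":-1},{"dp":[0,0,0],"delta_rot":[0,0,0],"fingers":-1}]'
python3 - <<'E'
from h import *
im,d,c,P,s=check(); p=collarpos(im,d,c,s["tcp_pos"][2]-.064); print("collar",p,"lateral mm",1000*(p[2][0]-c["cx"])/c["fx"]*.16)
np.savez("w5.npz",im=im,d=d,c=c)
go([.561,.198,.216])
E
```

```text
t: 7.1
tcp_pos: [0.5621, 0.1961, 0.2707]
tool_rot: [0.145, 0.989, -0.0, -0.001]
force: [-0.3, 0.7, -0.8]
finger_gap: 0.371
gripper_force: 39.8
rim (array([0.5611, 0.1977]), 0.0696)
spindle z 0.138 114 cols 241 261 lateral mm 0.32
spindle z 0.15 113 cols 241 261 lateral mm 0.3
spindle z 0.16 85 cols 241 261 lateral mm 0.29
collar (array([0.56021828, 0.19764954]), np.float64(0.016343504693100346), array([250.57923497, 254.27868852])) lateral mm 0.024821387098423353
t 7.15 tcp [0.5623 0.1962 0.2711] yaw 73.34 q [ 0.15  0.53  1.54 -0.    1.07 -1.13] F [-0.5 -0.3 -0.1] gap 0.371 gf 39.8
down in tool [-5.e-04  2.e-04  1.e+00]
dp total [0.0034 0.0028 0.1101] rows>= 1.32
per row / 2 [0.0017 0.0014 0.0551]
```

```bash
python3 -m crank '[{"dp":[0,0,0.012],"delta_rot":[0,0,0],"fingers":-1},{"dp":[0,0,0.012],"delta_rot":[0,0,0],"fingers":-1},{"dp":[0,0,0.012],"delta_rot":[0,0,0],"fingers":-1},{"dp":[0,0,0],"delta_rot":[0,0,0],"fingers":-1}]'
python3 -m crank '[{"dp":[0,0,0.012],"delta_rot":[0,0,0],"fingers":-1},{"dp":[0,0,0.012],"delta_rot":[0,0,0],"fingers":-1},{"dp":[0,0,0.012],"delta_rot":[0,0,0],"fingers":-1},{"dp":[0,0,0.012],"delta_rot":[0,0,0],"fingers":-1},{"dp":[0,0,0.012],"delta_rot":[0,0,0],"fingers":-1},{"dp":[0,0,0],"delta_rot":[0,0,0],"fingers":-1},{"dp":[0,0,0],"delta_rot":[0,0,0],"fingers":-1}]'
```

```text
t: 7.48
tcp_pos: [0.5614, 0.196, 0.2517]
tool_rot: [0.145, 0.989, -0.0, -0.002]
force: [-0.5, 0.2, -0.1]
finger_gap: 0.369
gripper_force: 39.8
t: 8.07
tcp_pos: [0.5621, 0.1961, 0.2228]
tool_rot: [0.145, 0.989, -0.0, -0.001]
force: [0.1, 0.3, -0.3]
finger_gap: 0.374
gripper_force: 39.8
```

```bash
python3 -m crank '[{"dp":[0,0,0.005],"delta_rot":[0,0,0],"fingers":-1},{"dp":[0,0,0.005],"delta_rot":[0,0,0],"fingers":-1},{"dp":[0,0,0],"delta_rot":[0,0,0],"fingers":-1},{"dp":[0,0,0],"delta_rot":[0,0,0],"fingers":-1}]'
python3 -m crank '[{"dp":[0,0,0.004],"delta_rot":[0,0,0],"fingers":-1},{"dp":[0,0,0],"delta_rot":[0,0,0],"fingers":-1}]'
```

```text
t: 8.4
tcp_pos: [0.5623, 0.1961, 0.2184]
tool_rot: [0.145, 0.989, -0.0, -0.0]
force: [0.5, -0.1, 0.6]
finger_gap: 0.374
gripper_force: 39.8
t: 8.57
tcp_pos: [0.5622, 0.1961, 0.2163]
tool_rot: [0.145, 0.989, -0.0, -0.0]
force: [0.6, 0.2, -0.1]
finger_gap: 0.372
gripper_force: 39.8
```

```bash
python3 -m crank '[{"dp":[0,0,0.002],"delta_rot":[0,0,0],"fingers":-1},{"dp":[0,0,0.001],"delta_rot":[0,0,0],"fingers":-1},{"dp":[0,0,0],"delta_rot":[0,0,0],"fingers":-1}]'
python3 -m crank '[{"dp":[0,0,0.002],"delta_rot":[0,0,0],"fingers":-1},{"dp":[0,0,0],"delta_rot":[0,0,0],"fingers":-1}]'
```

```text
t: 8.82
tcp_pos: [0.5623, 0.1962, 0.2161]
tool_rot: [0.145, 0.989, -0.0, 0.0]
force: [-1.3, -0.2, 5.9]
finger_gap: 0.373
gripper_force: 40.4
t: 8.98
tcp_pos: [0.5623, 0.1962, 0.216]
tool_rot: [0.145, 0.989, 0.0, 0.0]
force: [-2.8, -1.5, 10.7]
finger_gap: 0.373
gripper_force: 40.9
```

Contact at TCP z 0.216, exactly the expected home height. I release, lift and check.

```bash
python3 -m crank '[{"dp":[0,0,-0.002],"delta_rot":[0,0,0],"fingers":-0.05},{"dp":[0,0,0],"delta_rot":[0,0,0],"fingers":0.1},{"dp":[0,0,0],"delta_rot":[0,0,0],"fingers":0.2},{"dp":[0,0,0],"delta_rot":[0,0,0],"fingers":0.2},{"dp":[0,0,-0.02],"delta_rot":[0,0,0],"fingers":0.2},{"dp":[0,0,-0.04],"delta_rot":[0,0,0],"fingers":0.2},{"dp":[0,0,-0.05],"delta_rot":[0,0,0],"fingers":0.2},{"dp":[0,0,-0.05],"delta_rot":[0,0,0],"fingers":0.2},{"dp":[0,0,-0.05],"delta_rot":[0,0,0],"fingers":0.2},{"dp":[0,0,0],"delta_rot":[0,0,0],"fingers":0.2}]'
python3 - <<'E'
from h import *
im,d,c,P,s=check(); print("collar",collarpos(im,d,c,.152))
H,S,V=cv2.split(cv2.cvtColor(im,cv2.COLOR_RGB2HSV)); m=(H>105)&(H<130)&(S>120)&(abs(P[...,0]-.56)<.03)&(abs(P[...,1]-.2)<.03)
print(np.percentile(P[m][:,2],[2,50,80,98]))
go([.6265,-.1325,.20])
E
```

```text
t: 9.82
tcp_pos: [0.5648, 0.1967, 0.326]
tool_rot: [0.145, 0.989, 0.002, 0.005]
force: [1.3, 0.0, 0.6]
finger_gap: 0.602
gripper_force: 0.0
rim (array([0.5611, 0.1977]), 0.0697)
spindle z 0.138 32 cols 240 257 lateral mm -1.7
spindle z 0.15 59 cols 239 256 lateral mm -2.45
spindle z 0.16 110 cols 240 257 lateral mm -1.57
spindle z 0.17 58 cols 242 256 lateral mm -1.14
spindle z 0.18 65 cols 242 255 lateral mm -1.46
collar (array([0.56078774, 0.19771773]), np.float64(0.013988304363037836), array([248.03205128, 182.22435897]))
[0.13954667 0.15146545 0.15211832 0.1529647 ]
t 9.87 tcp [0.5638 0.1964 0.3235] yaw 73.35 q [ 0.15  0.47  1.49 -0.    1.18 -1.13] F [-0.2  0.5 -1.1] gap 0.597 gf 0.0
down in tool [ 0.0068 -0.0032  1.    ]
dp total [-0.307  -0.5951  0.2473] rows>= 8.57
per row / 10 [-0.0307 -0.0595  0.0247]
```

Collar top is at 0.152, so it is fully home. On to the strainer.

```bash
python3 -m crank '[{"dp":[-0.0307,-0.0595,0.0147],"delta_rot":[0,0,0],"fingers":0.3},{"dp":[-0.0307,-0.0595,0.0147],"delta_rot":[0,0,0],"fingers":0.3},{"dp":[-0.0307,-0.0595,0.0147],"delta_rot":[0,0,0],"fingers":0.3},{"dp":[-0.0307,-0.0595,0.0147],"delta_rot":[0,0,0],"fingers":0.3},{"dp":[-0.0307,-0.0595,0.0247],"delta_rot":[0,0,0],"fingers":0.3},{"dp":[-0.0307,-0.0595,0.0347],"delta_rot":[0,0,0],"fingers":0.3},{"dp":[-0.0307,-0.0595,0.0347],"delta_rot":[0,0,0],"fingers":0.3},{"dp":[-0.0307,-0.0595,0.0347],"delta_rot":[0,0,0],"fingers":0.3},{"dp":[-0.0307,-0.0595,0.0347],"delta_rot":[0,0,0],"fingers":0.3},{"dp":[-0.0307,-0.0595,0.0247],"delta_rot":[0,0,0],"fingers":0.3},{"dp":[0,0,0],"delta_rot":[0,0,0],"fingers":0.3},{"dp":[0,0,0],"delta_rot":[0,0,0],"fingers":0.3}]'
python3 - <<'E'
from h import *
s=manip.sense(); im,d,c=snap("wrist"); cv2.imwrite("pics/w6.png",im[:,:,::-1]); P=cloud(c,d); Z=P[...,2]; D=np.linalg.norm(P[...,:2]-[.626,-.1325],axis=2)
m=((Z>.017)&(Z<.024)&(D<.04)).astype(np.uint8); cn=max(cv2.findContours(m,0,1)[0],key=cv2.contourArea)[:,0]
q=np.array([onplane(c,x,y,.020) for x,y in cn])[:,:2]; print("hub",fitc(q),cn.mean(0),len(cn))
m=((Z>.0055)&(Z<.0105)&(D<.07)&(D>.04)); q=P[m][:,:2]; r=np.linalg.norm(q-q.mean(0),axis=1); print("disc",q.mean(0),fitc(q[r>.049]))
h=fitc(np.array([onplane(c,x,y,.020) for x,y in cn])[:,:2])[0]
go([h[0]+.0012,h[1]-.0017,.080])
E
```

```text
t: 10.87
tcp_pos: [0.6231, -0.1347, 0.1941]
tool_rot: [0.147, 0.989, 0.001, -0.002]
force: [-0.4, 1.6, -0.0]
finger_gap: 0.648
gripper_force: 0.0
hub (array([ 0.6262, -0.1329]), 0.0172) [252.28205128 193.70940171] 117
disc [ 0.62541916 -0.13260573] (array([ 0.6266, -0.133 ]), 0.0523)
t 10.92 tcp [ 0.6232 -0.1332  0.1949] yaw 73.23 q [-0.39  0.68  1.49  0.    0.98 -1.66] F [ 0.2 -0.1 -1. ] gap 0.652 gf 0.0
down in tool [-3.4e-03 -7.0e-04  1.0e+00]
dp total [-0.0097 -0.0004  0.2298] rows>= 2.76
per row / 4 [-0.0024 -0.0001  0.0575]
```

View pics/w6.png

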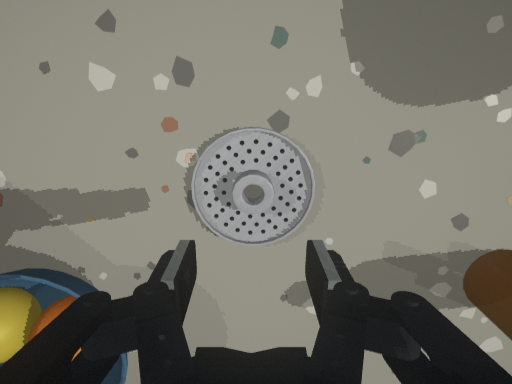

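The strainer hub is at (252,194), with its centre at (0.626, -0.133). I descend until the tips are just above the disc and grip.

```bash
python3 -m crank '[{"dp":[-0.009,0,0.04],"delta_rot":[0,0,0],"fingers":0.15},{"dp":[0,0,0.05],"delta_rot":[0,0,0],"fingers":0.15},{"dp":[0,0,0.05],"delta_rot":[0,0,0],"fingers":0.15},{"dp":[0,0,0.04],"delta_rot":[0,0,0],"fingers":0.15},{"dp":[0,0,0.03],"delta_rot":[0,0,0],"fingers":0.15},{"dp":[0,0,0],"delta_rot":[0,0,0],"fingers":0.15},{"dp":[0,0,0],"delta_rot":[0,0,0],"fingers":0.15}]'
python3 - <<'E'
from h import *
go([.6275,-.1345,.087])
E
```

```text
t: 11.5
tcp_pos: [0.6279, -0.1324, 0.0911]
tool_rot: [0.144, 0.99, 0.0, -0.001]
force: [0.9, -0.2, 0.5]
finger_gap: 0.57
gripper_force: 0.0
t 11.5 tcp [ 0.6279 -0.1324  0.0911] yaw 73.44 q [-0.38  0.83  1.52  0.    0.79 -1.66] F [ 0.9 -0.2  0.5] gap 0.57 gf 0.0
down in tool [-2.1e-03 -4.0e-04  1.0e+00]
dp total [-0.0005 -0.0042  0.0082] rows>= 0.11
per row / 1 [-0.0005 -0.0042  0.0082]
```

```bash
python3 -m crank '[{"dp":[0,-0.003,0.008],"delta_rot":[0,0,0],"fingers":0.15},{"dp":[0,0,0],"delta_rot":[0,0,0],"fingers":0.15},{"dp":[0,0,0],"delta_rot":[0,0,0],"fingers":0},{"dp":[0,0,0],"delta_rot":[0,0,0],"fingers":-1},{"dp":[0,0,0],"delta_rot":[0,0,0],"fingers":-1},{"dp":[0,0,0],"delta_rot":[0,0,0],"fingers":-1},{"dp":[0,0,0],"delta_rot":[0,0,0],"fingers":-1},{"dp":[0,0,0],"delta_rot":[0,0,0],"fingers":-1}]' 70
python3 -m crank '[{"dp":[0,0,-0.01],"delta_rot":[0,0,0],"fingers":-1},{"dp":[0,0,-0.03],"delta_rot":[0,0,0],"fingers":-1},{"dp":[0,0,-0.06],"delta_rot":[0,0,0],"fingers":-1},{"dp":[0,0,-0.06],"delta_rot":[0,0,0],"fingers":-1},{"dp":[0,0,-0.06],"delta_rot":[0,0,0],"fingers":-1},{"dp":[0,0,0],"delta_rot":[0,0,0],"fingers":-1},{"dp":[0,0,0],"delta_rot":[0,0,0],"fingers":-1}]'
python3 - <<'E'
from h import *
go([.5623,.1962,.345])
E
```

```text
t: 12.17
tcp_pos: [0.6285, -0.1358, 0.0891]
tool_rot: [0.145, 0.989, -0.0, 0.001]
force: [-1.4, 1.2, 5.3]
finger_gap: 0.365
gripper_force: 69.2
t: 12.75
tcp_pos: [0.6289, -0.1361, 0.2]
tool_rot: [0.145, 0.989, -0.001, 0.002]
force: [0.3, 0.4, -1.4]
finger_gap: 0.356
gripper_force: 69.8
t 12.75 tcp [ 0.6289 -0.1361  0.2   ] yaw 73.33 q [-0.39  0.67  1.47 -0.    0.99 -1.67] F [ 0.3  0.4 -1.4] gap 0.356 gf 69.8
down in tool [5.1e-03 5.0e-04 1.0e+00]
dp total [ 0.3168  0.5983 -0.292 ] rows>= 8.85
per row / 10 [ 0.0317  0.0598 -0.0292]
```

```bash
python3 -m crank '[{"dp":[0.01,0.02,-0.05],"delta_rot":[0,0,0],"fingers":-1},{"dp":[0.03,0.055,-0.05],"delta_rot":[0,0,0],"fingers":-1},{"dp":[0.03,0.055,-0.05],"delta_rot":[0,0,0],"fingers":-1},{"dp":[0.032,0.06,-0.04],"delta_rot":[0,0,0],"fingers":-1},{"dp":[0.035,0.065,-0.03],"delta_rot":[0,0,0],"fingers":-1},{"dp":[0.035,0.067,-0.03],"delta_rot":[0,0,0],"fingers":-1},{"dp":[0.035,0.067,-0.02],"delta_rot":[0,0,0],"fingers":-1},{"dp":[0.035,0.067,0],"delta_rot":[0,0,0],"fingers":-1},{"dp":[0.035,0.067,0],"delta_rot":[0,0,0],"fingers":-1},{"dp":[0.04,0.075,0],"delta_rot":[0,0,0],"fingers":-1},{"dp":[0,0,0],"delta_rot":[0,0,0],"fingers":-1},{"dp":[0,0,0],"delta_rot":[0,0,0],"fingers":-1}]'
python3 - <<'E'
from h import *
s=manip.sense(); im,d,c=snap("wrist"); cv2.imwrite("pics/w7.png",im[:,:,::-1]); np.savez("w7.npz",im=im,d=d,c=c); P=cloud(c,d); Z=P[...,2]-s["tcp_pos"][2]; D=np.linalg.norm(P[...,:2]-s["tcp_pos"][:2],axis=2)
for a in np.arange(-.10,-.055,.004):
    m=(Z>a)&(Z<a+.004)&(D<.06); print(round(a,3),m.sum(),P[m].mean(0).round(4) if m.any() else "")
go([.5623,.1962,.33])
E
```

```text
t: 13.75
tcp_pos: [0.5602, 0.1976, 0.3306]
tool_rot: [0.143, 0.99, -0.001, -0.002]
force: [0.5, -0.6, -2.0]
finger_gap: 0.359
gripper_force: 70.1
-0.1 0 
-0.096 0 
-0.092 98 [0.5433 0.2082 0.2423]
-0.088 17222 [0.548  0.2021 0.2442]
-0.084 2910 [0.5484 0.2016 0.2488]
-0.08 318 [0.5515 0.2005 0.2525]
-0.076 326 [0.5524 0.201  0.2566]
-0.072 2506 [0.5568 0.1995 0.2609]
-0.068 213 [0.5555 0.1998 0.2648]
-0.064 259 [0.5541 0.1999 0.2687]
-0.06 314 [0.5548 0.2009 0.2726]
-0.056 317 [0.5549 0.2    0.2765]
t 13.8 tcp [0.561  0.1961 0.3307] yaw 73.48 q [ 0.15  0.46  1.48 -0.    1.21 -1.13] F [ 0.1 -0.4 -1.7] gap 0.36 gf 70.1
down in tool [-0.0028  0.0021  1.    ]
dp total [-0.0025  0.0009  0.0015] rows>= 0.04
per row / 1 [-0.0025  0.0009  0.0015]
```

View pics/w7.png

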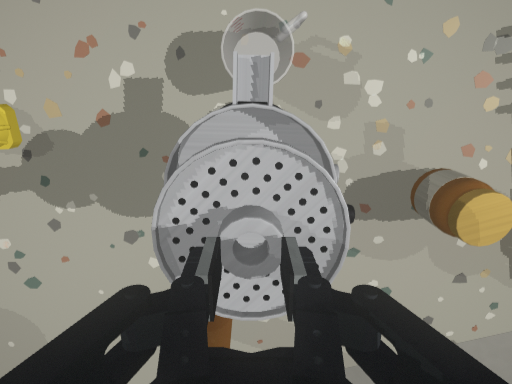

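The strainer is held level and centred near (251,229), with the bowl rim showing behind it. I compute its centre from the rim circle.

```bash
cat >> h.py <<'E'
def strainer(im,d,c,ztcp,top=.0155):
    P=cloud(c,d); z=P[...,2]; m=((abs(z-(ztcp-.080))<.003)).astype(np.uint8)
    s=manip.sense()["tcp_pos"]; q=P[m>0][:,:2]; r=np.linalg.norm(q-s[:2],axis=1); q=q[(r>.044)&(r<.062)]
    f=fitc(q)
    for i in range(3):
        e=np.linalg.norm(q-f[0],axis=1); f=fitc(q[abs(e-f[1])<.0025])
    D=np.linalg.norm(P[...,:2]-f[0],axis=2); k=(abs(z-(ztcp-.069))<.004)&(D<.02)
    dz=P[(D<.045)&(D>.022)&(z<ztcp-.083)&(z>ztcp-.095)]
    A=np.c_[dz[:,:2]-f[0],np.ones(len(dz))]; pl=np.linalg.lstsq(A,dz[:,2],rcond=None)[0]
    print("rim",f,len(q),"disc top z at centre",pl[2].round(4),"tilt deg",np.degrees(pl[:2]).round(2))
E
python3 - <<'E'
from h import *
z=np.load("w7.npz",allow_pickle=True); im,d,c=z["im"],z["d"],z["c"].item(); strainer(im,d,c,.3306)
P=cloud(c,d); Z=P[...,2];D=np.linalg.norm(P[...,:2]-[.5605,.198],axis=2); m=((abs(Z-.158)<.003)&(D<.08)&(D>.06)); print("bowl rim",fitc(P[m][:,:2]))
E
```

```text
rim (array([0.5577, 0.1992]), 0.0523) 2378 disc top z at centre 0.2442 tilt deg [-0.14 -0.07]
bowl rim (array([0.561 , 0.1978]), 0.0697)
```

```bash
python3 -m crank '[{"dp":[-0.0068,-0.001,0.02],"delta_rot":[0,0,0],"fingers":-1},{"dp":[0,0,0.03],"delta_rot":[0,0,0],"fingers":-1},{"dp":[0,0,0.02],"delta_rot":[0,0,0],"fingers":-1},{"dp":[0,0,0],"delta_rot":[0,0,0],"fingers":-1},{"dp":[0,0,0],"delta_rot":[0,0,0],"fingers":-1}]'
python3 - <<'E'
from h import *
s=manip.sense(); im,d,c=snap("wrist"); strainer(im,d,c,s["tcp_pos"][2])
go([.5623,.1962,.28])
E
```

```text
t: 14.22
tcp_pos: [0.565, 0.1927, 0.296]
tool_rot: [0.146, 0.989, -0.0, -0.001]
force: [-0.2, -0.3, -1.2]
finger_gap: 0.356
gripper_force: 70.2
rim (array([0.5625, 0.1943]), 0.0523) 2411 disc top z at centre 0.2096 tilt deg [-0.08 -0.05]
t 14.27 tcp [0.5655 0.193  0.2969] yaw 73.25 q [ 0.14  0.5   1.51 -0.    1.13 -1.14] F [ 1.  -0.6 -1.4] gap 0.354 gf 70.2
down in tool [-8.e-04  5.e-04  1.e+00]
dp total [0.0079 0.0043 0.0338] rows>= 0.42
per row / 1 [0.0079 0.0043 0.0338]
```

```bash
python3 -m crank '[{"dp":[0.0053,0.0055,0.008],"delta_rot":[0,0,0],"fingers":-1},{"dp":[0,0,0],"delta_rot":[0,0,0],"fingers":-1},{"dp":[0,0,0],"delta_rot":[0,0,0],"fingers":-1},{"dp":[0,0,0],"delta_rot":[0,0,0],"fingers":-1}]'
python3 - <<'E'
from h import *
s=manip.sense(); im,d,c=snap("wrist"); strainer(im,d,c,s["tcp_pos"][2])
go([.5623,.1962,.28])
E
```

```text
t: 14.6
tcp_pos: [0.5634, 0.1976, 0.2939]
tool_rot: [0.145, 0.989, 0.0, 0.0]
force: [-0.3, 0.3, -1.0]
finger_gap: 0.364
gripper_force: 70.1
rim (array([0.5613, 0.1992]), 0.0523) 2383 disc top z at centre 0.2075 tilt deg [ 0.14 -0.  ]
t 14.65 tcp [0.5634 0.1976 0.2938] yaw 73.35 q [ 0.15  0.5   1.52 -0.    1.12 -1.13] F [ 0.2 -0.4 -1.3] gap 0.363 gf 70.1
down in tool [ 8.e-04 -3.e-04  1.e+00]
dp total [ 0.0014 -0.0033  0.0276] rows>= 0.33
per row / 1 [ 0.0014 -0.0033  0.0276]
```

```bash
python3 -m crank '[{"dp":[0.0003,-0.003,0.005],"delta_rot":[0,0,0],"fingers":-1},{"dp":[0,0,0.01],"delta_rot":[0,0,0],"fingers":-1},{"dp":[0,0,0.01],"delta_rot":[0,0,0],"fingers":-1},{"dp":[0,0,0.01],"delta_rot":[0,0,0],"fingers":-1},{"dp":[0,0,0],"delta_rot":[0,0,0],"fingers":-1},{"dp":[0,0,0],"delta_rot":[0,0,0],"fingers":-1}]'
python3 - <<'E'
from h import *
s=manip.sense(); im,d,c=snap("wrist"); strainer(im,d,c,s["tcp_pos"][2])
go([.5623,.1962,.2415])
E
```

```text
t: 15.15
tcp_pos: [0.5625, 0.196, 0.2752]
tool_rot: [0.145, 0.989, -0.0, -0.001]
force: [-0.2, 0.1, -1.4]
finger_gap: 0.36
gripper_force: 70.2
rim (array([0.5602, 0.1976]), 0.0523) 2390 disc top z at centre 0.1888 tilt deg [-0.01 -0.04]
t 15.2 tcp [0.5628 0.196  0.2756] yaw 73.34 q [ 0.15  0.52  1.54 -0.    1.08 -1.13] F [ 0.   0.3 -1.1] gap 0.358 gf 70.2
down in tool [-5.e-04  2.e-04  1.e+00]
dp total [0.001  0.0001 0.0682] rows>= 0.82
per row / 1 [0.001  0.0001 0.0682]
```

Already over the tip within 1 mm with no contact force, so I continue down.

```bash
python3 -m crank '[{"dp":[-0.001,0,0.01],"delta_rot":[0,0,0],"fingers":-1},{"dp":[0,0,0.01],"delta_rot":[0,0,0],"fingers":-1},{"dp":[0,0,0.01],"delta_rot":[0,0,0],"fingers":-1},{"dp":[0,0,0.01],"delta_rot":[0,0,0],"fingers":-1},{"dp":[0,0,0.01],"delta_rot":[0,0,0],"fingers":-1},{"dp":[0,0,0],"delta_rot":[0,0,0],"fingers":-1},{"dp":[0,0,0],"delta_rot":[0,0,0],"fingers":-1}]'
python3 -m crank '[{"dp":[0,0,0.005],"delta_rot":[0,0,0],"fingers":-1},{"dp":[0,0,0.005],"delta_rot":[0,0,0],"fingers":-1},{"dp":[0,0,0],"delta_rot":[0,0,0],"fingers":-1},{"dp":[0,0,0],"delta_rot":[0,0,0],"fingers":-1}]'
```

```text
t: 15.78
tcp_pos: [0.5631, 0.1958, 0.2503]
tool_rot: [0.145, 0.989, -0.0, -0.001]
force: [0.6, 1.0, -1.0]
finger_gap: 0.36
gripper_force: 70.2
t: 16.12
tcp_pos: [0.5632, 0.1959, 0.2458]
tool_rot: [0.145, 0.989, -0.0, -0.0]
force: [-0.1, -0.4, -1.5]
finger_gap: 0.359
gripper_force: 70.2
```

```bash
python3 -m crank '[{"dp":[0,0,0.004],"delta_rot":[0,0,0],"fingers":-1},{"dp":[0,0,0.003],"delta_rot":[0,0,0],"fingers":-1},{"dp":[0,0,0],"delta_rot":[0,0,0],"fingers":-1},{"dp":[0,0,0],"delta_rot":[0,0,0],"fingers":-1}]'
python3 -m crank '[{"dp":[0,0,0.003],"delta_rot":[0,0,0],"fingers":-1},{"dp":[0,0,0],"delta_rot":[0,0,0],"fingers":-1},{"dp":[0,0,0],"delta_rot":[0,0,0],"fingers":-1}]'
```

```text
t: 16.45
tcp_pos: [0.5632, 0.1958, 0.2423]
tool_rot: [0.145, 0.989, -0.0, -0.0]
force: [0.6, -0.2, -1.4]
finger_gap: 0.357
gripper_force: 70.2
t: 16.7
tcp_pos: [0.5635, 0.1959, 0.2412]
tool_rot: [0.145, 0.989, 0.0, 0.0]
force: [1.0, -0.3, -0.2]
finger_gap: 0.358
gripper_force: 70.5
```

```bash
python3 -m crank '[{"dp":[0,0,0.002],"delta_rot":[0,0,0],"fingers":-1},{"dp":[0,0,0],"delta_rot":[0,0,0],"fingers":-1},{"dp":[0,0,0],"delta_rot":[0,0,0],"fingers":-1}]'
python3 - <<'E'
from h import *
s=manip.sense(); im,d,c=snap("wrist"); strainer(im,d,c,s["tcp_pos"][2])
E
```

```text
t: 16.95
tcp_pos: [0.5635, 0.1959, 0.2411]
tool_rot: [0.145, 0.989, 0.0, 0.001]
force: [-0.6, -0.6, 4.5]
finger_gap: 0.36
gripper_force: 71.5
rim (array([0.5613, 0.1976]), 0.0523) 2402 disc top z at centre 0.1548 tilt deg [-0.1   0.08]
```

Disc top is at 0.155 with light contact, so the strainer is home. I release and rise.

```bash
python3 -m crank '[{"dp":[0,0,-0.001],"delta_rot":[0,0,0],"fingers":-0.05},{"dp":[0,0,0],"delta_rot":[0,0,0],"fingers":0.05},{"dp":[0,0,0],"delta_rot":[0,0,0],"fingers":0.15},{"dp":[0,0,0],"delta_rot":[0,0,0],"fingers":0.15},{"dp":[0,0,-0.01],"delta_rot":[0,0,0],"fingers":0.15},{"dp":[0,0,-0.03],"delta_rot":[0,0,0],"fingers":0.15},{"dp":[0,0,-0.05],"delta_rot":[0,0,0],"fingers":0.15},{"dp":[0,0,-0.05],"delta_rot":[0,0,0],"fingers":0.2},{"dp":[0,0,-0.04],"delta_rot":[0,0,0],"fingers":0.5},{"dp":[0,0,0],"delta_rot":[0,0,0],"fingers":1}]'
python3 - <<'E'
from h import *
s=manip.sense(); im,d,c=snap("wrist"); P=cloud(c,d); Z=P[...,2]; D=np.linalg.norm(P[...,:2]-[.5608,.1978],axis=2)
m=(Z>.167)&(Z<.175)&(D<.022); print("hub top",m.sum(),P[m].mean(0)); m=(Z>.15)&(Z<.157)&(D<.045)&(D>.022); print("disc",P[m].mean(0))
m=(abs(Z-.160)<.002)&(D<.058)&(D>.046); print("rim",fitc(P[m][:,:2]))
go([.432,-.094,.22])
E
```

```text
t: 17.83
tcp_pos: [0.5654, 0.1963, 0.3354]
tool_rot: [0.145, 0.989, 0.001, 0.005]
force: [-0.2, 0.7, 0.2]
finger_gap: 0.865
gripper_force: 0.0
hub top 1203 [0.55996842 0.19804931 0.17131838]
disc [0.55824831 0.19852567 0.15482287]
rim (array([0.5613, 0.1976]), 0.0523)
t 17.88 tcp [0.5644 0.1961 0.3331] yaw 73.34 q [ 0.15  0.46  1.47  0.    1.2  -1.13] F [-0.5  0.1 -0.3] gap 0.942 gf 0.0
down in tool [ 0.0055 -0.0026  1.    ]
dp total [ 0.0887 -0.6324  0.2242] rows>= 8.12
per row / 9 [ 0.0099 -0.0703  0.0249]
```

```bash
python3 -m crank '[{"dp":[0.01,-0.06,0.005],"delta_rot":[0,0,0],"fingers":1},{"dp":[0.01,-0.07,0.01],"delta_rot":[0,0,0],"fingers":1},{"dp":[0.01,-0.072,0.02],"delta_rot":[0,0,0],"fingers":1},{"dp":[0.01,-0.072,0.03],"delta_rot":[0,0,0],"fingers":1},{"dp":[0.01,-0.072,0.03],"delta_rot":[0,0,0],"fingers":1},{"dp":[0.01,-0.072,0.03],"delta_rot":[0,0,0],"fingers":1},{"dp":[0.01,-0.072,0.03],"delta_rot":[0,0,0],"fingers":1},{"dp":[0.01,-0.072,0.03],"delta_rot":[0,0,0],"fingers":1},{"dp":[0.009,-0.07,0.03],"delta_rot":[0,0,0],"fingers":1},{"dp":[0,0,0],"delta_rot":[0,0,0],"fingers":1},{"dp":[0,0,0],"delta_rot":[0,0,0],"fingers":1},{"dp":[0,0,0],"delta_rot":[0,0,0],"fingers":1}]'
cat >> h.py <<'E'
def reamer(im,d,c,base):
    P=cloud(c,d); z=P[...,2]; H,S,V=cv2.split(cv2.cvtColor(im,cv2.COLOR_RGB2HSV)); m=(H>18)&(H<38)&(S>110)&(abs(z-base-.0235)<.03)
    top=P[m&(z>base+.040)]; print("top pts",len(top),top.mean(0).round(4),"max z",top[:,2].max().round(4))
    k=m&(z>base+.0128)&(z<base+.0175); q=P[k][:,:2].astype(np.float32); h=cv2.convexHull(q*1000)
    r=cv2.minAreaRect(h); print("skirt top rect",len(q),np.round(r[0],1),np.round(r[1],1),"angle",round(r[2],1),"circle",[np.round(v,1) for v in cv2.minEnclosingCircle(h)])
    cv2.imwrite("pics/mask.png",np.vstack([k.astype(np.uint8)*255]))
    return P,m,q
E
python3 - <<'E'
from h import *
im,d,c=snap("wrist"); np.savez("w8.npz",im=im,d=d,c=c); cv2.imwrite("pics/w8.png",im[:,:,::-1])
P,m,q=reamer(im,d,c,0); go([.432,-.094,.2])
E
```

```text
t: 18.88
tcp_pos: [0.4298, -0.0939, 0.2224]
tool_rot: [0.145, 0.989, 0.0, -0.001]
force: [-0.3, 0.6, 0.4]
finger_gap: 0.996
gripper_force: 0.0
top pts 696 [ 0.432  -0.1011  0.044 ] max z 0.0491
skirt top rect 758 [ 432.7 -101.7] [54.1 56.2] angle 74.3 circle [array([ 433.4, -101.7]), np.float64(33.1)]
t 18.93 tcp [ 0.4302 -0.0934  0.2228] yaw 73.37 q [-0.47  0.42  1.97  0.    0.75 -1.75] F [ 0.9  0.6 -0.2] gap 0.997 gf 0.0
down in tool [-3.e-04 -4.e-04  1.e+00]
dp total [-0.0038 -0.0001  0.0456] rows>= 0.55
per row / 1 [-0.0038 -0.0001  0.0456]
```

View pics/w8.png

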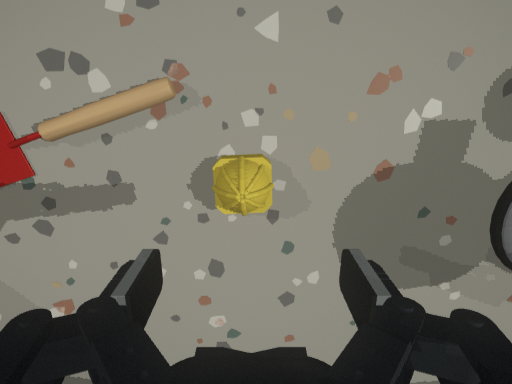

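The reamer is at (242,185), its flats within 1° of the image axes and therefore of the tool's closing line. I shift over it, descend and grip.

```bash
python3 - <<'E'
from h import *
go([.4341,-.1034,.080],74)
E
python3 -m crank '[{"dp":[-0.012,-0.0165,0.02],"delta_rot":[0,0,0],"fingers":1},{"dp":[0,0,0.04],"delta_rot":[0,0,0],"fingers":1},{"dp":[0,0,0.05],"delta_rot":[0,0,0],"fingers":1},{"dp":[0,0,0.05],"delta_rot":[0,0,0],"fingers":1},{"dp":[0,0,0.04],"delta_rot":[0,0,0],"fingers":1},{"dp":[0,0,0.04],"delta_rot":[0,0,0],"fingers":1},{"dp":[0,0,0],"delta_rot":[0,0,0],"fingers":1},{"dp":[0,0,0],"delta_rot":[0,0,0],"fingers":1}]'
python3 - <<'E'
from h import *
go([.4341,-.1034,.080])
E
```

```text
t 18.93 tcp [ 0.4302 -0.0934  0.2228] yaw 73.37 q [-0.47  0.42  1.97  0.    0.75 -1.75] F [ 0.9  0.6 -0.2] gap 0.997 gf 0.0
down in tool [-3.e-04 -4.e-04  1.e+00]
turn z total norm -0.0018 deg -0.63 rows>= 0.08933080475107888
dp total [-0.0131 -0.0171  0.2856] rows>= 3.44
per row / 4 [-0.0033 -0.0043  0.0714]
t: 19.6
tcp_pos: [0.4336, -0.103, 0.1021]
tool_rot: [0.144, 0.99, 0.0, -0.001]
force: [0.7, -1.0, -0.4]
finger_gap: 1.001
gripper_force: 0.0
t 19.6 tcp [ 0.4336 -0.103   0.1021] yaw 73.45 q [-0.48  0.68  2.03 -0.    0.43 -1.77] F [ 0.7 -1.  -0.4] gap 1.001 gf 0.0
down in tool [-1.8e-03 -3.0e-04  1.0e+00]
dp total [-0.0012 -0.0004  0.0441] rows>= 0.53
per row / 1 [-0.0012 -0.0004  0.0441]
```

```bash
python3 -m crank '[{"dp":[-0.001,0,0.022],"delta_rot":[0,0,0],"fingers":1},{"dp":[0,0,0.021],"delta_rot":[0,0,0],"fingers":1},{"dp":[0,0,0],"delta_rot":[0,0,0],"fingers":0.6},{"dp":[0,0,0],"delta_rot":[0,0,0],"fingers":0.4},{"dp":[0,0,0],"delta_rot":[0,0,0],"fingers":-1},{"dp":[0,0,0],"delta_rot":[0,0,0],"fingers":-1},{"dp":[0,0,0],"delta_rot":[0,0,0],"fingers":-1},{"dp":[0,0,0],"delta_rot":[0,0,0],"fingers":-1},{"dp":[0,0,0],"delta_rot":[0,0,0],"fingers":-1}]' 50
python3 -m crank '[{"dp":[0,0,-0.01],"delta_rot":[0,0,0],"fingers":-1},{"dp":[0,0,-0.03],"delta_rot":[0,0,0],"fingers":-1},{"dp":[0,0,-0.06],"delta_rot":[0,0,0],"fingers":-1},{"dp":[0,0,-0.06],"delta_rot":[0,0,0],"fingers":-1},{"dp":[0,0,-0.06],"delta_rot":[0,0,0],"fingers":-1},{"dp":[0,0,-0.06],"delta_rot":[0,0,0],"fingers":-1},{"dp":[0,0,-0.06],"delta_rot":[0,0,0],"fingers":-1},{"dp":[0,0,-0.04],"delta_rot":[0,0,0],"fingers":-1},{"dp":[0,0,0],"delta_rot":[0,0,0],"fingers":-1}]'
python3 - <<'E'
from h import *
go([.5623,.1962,.34],73.3)
E
```

```text
t: 20.35
tcp_pos: [0.4345, -0.1039, 0.0831]
tool_rot: [0.145, 0.989, -0.0, 0.001]
force: [0.3, 0.4, 6.6]
finger_gap: 0.598
gripper_force: 50.8
t: 21.1
tcp_pos: [0.4355, -0.1045, 0.2762]
tool_rot: [0.145, 0.989, -0.002, 0.005]
force: [0.9, -0.2, 0.4]
finger_gap: 0.6
gripper_force: 52.4
t 21.1 tcp [ 0.4355 -0.1045  0.2762] yaw 73.36 q [-0.49  0.33  1.9  -0.    0.9  -1.77] F [ 0.9 -0.2  0.4] gap 0.6 gf 52.4
down in tool [0.0104 0.0021 0.9999]
turn z total norm 0.0002 deg 0.06 rows>= 0.008761639187561043
dp total [-0.0714  0.6487 -0.1282] rows>= 7.98
per row / 9 [-0.0079  0.0721 -0.0142]
```

```bash
python3 -m crank '[{"dp":[-0.005,0.04,-0.03],"delta_rot":[0,0,0],"fingers":-1},{"dp":[-0.008,0.068,-0.03],"delta_rot":[0,0,0],"fingers":-1},{"dp":[-0.008,0.068,-0.03],"delta_rot":[0,0,0],"fingers":-1},{"dp":[-0.008,0.068,-0.03],"delta_rot":[0,0,0],"fingers":-1},{"dp":[-0.008,0.068,0],"delta_rot":[0,0,0],"fingers":-1},{"dp":[-0.008,0.068,0],"delta_rot":[0,0,0],"fingers":-1},{"dp":[-0.008,0.068,0],"delta_rot":[0,0,0],"fingers":-1},{"dp":[-0.008,0.068,0],"delta_rot":[0,0,0],"fingers":-1},{"dp":[-0.008,0.068,0],"delta_rot":[0,0,0],"fingers":-1},{"dp":[-0.008,0.064,0],"delta_rot":[0,0,0],"fingers":-1},{"dp":[0,0,0],"delta_rot":[0,0,0],"fingers":-1},{"dp":[0,0,0],"delta_rot":[0,0,0],"fingers":-1}]'
python3 -m crank '[{"dp":[0,0,0],"delta_rot":[0,0,0],"fingers":-1},{"dp":[0,0,0],"delta_rot":[0,0,0],"fingers":-1}]' >/dev/null
python3 - <<'E'
from h import *
s=manip.sense(); im,d,c=snap("wrist"); np.savez("w9.npz",im=im,d=d,c=c); cv2.imwrite("pics/w9.png",im[:,:,::-1])
reamer(im,d,c,s["tcp_pos"][2]-.083); go([.5623,.1962,.3])
P=cloud(c,d); Z=P[...,2]; D=np.linalg.norm(P[...,:2]-[.5608,.1978],axis=2); m=(abs(Z-.158)<.002)&(D<.078)&(D>.062); print("bowl",fitc(P[m][:,:2]))
m=(abs(Z-.160)<.002)&(D<.058)&(D>.046); print("str rim",fitc(P[m][:,:2]))
E
```

```text
t: 22.1
tcp_pos: [0.563, 0.1968, 0.3303]
tool_rot: [0.143, 0.99, -0.001, -0.001]
force: [-0.5, -1.4, -1.0]
finger_gap: 0.596
gripper_force: 52.4
top pts 2536 [0.5583 0.1966 0.2918] max z 0.2969
skirt top rect 2076 [560.3 196.1] [54.2 56.2] angle 74.9 circle [array([561.3, 195.8]), np.float64(33.4)]
t 22.32 tcp [0.563  0.1942 0.3311] yaw 73.26 q [ 0.14  0.46  1.48 -0.    1.21 -1.13] F [ 0.5 -0.6 -1.5] gap 0.601 gf 52.4
down in tool [-1.2e-03  9.0e-04  1.0e+00]
dp total [0.0023 0.0034 0.0622] rows>= 0.75
per row / 1 [0.0023 0.0034 0.0622]
bowl (array([0.5611, 0.1977]), 0.0698)
str rim (array([0.5613, 0.1976]), 0.0523)
```

View pics/w9.png

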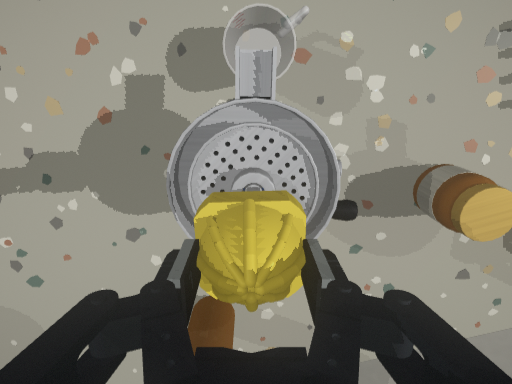

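The view shows the reamer held square with its apex at (250,303), the strainer in place and the spindle at (255,188). Yaw is within 2° of the square; I shift 1.6 mm and descend.

```bash
python3 -m crank '[{"dp":[0,0.0025,0.02],"delta_rot":[0,0,0],"fingers":-1},{"dp":[0,0,0.03],"delta_rot":[0,0,0],"fingers":-1},{"dp":[0,0,0.02],"delta_rot":[0,0,0],"fingers":-1},{"dp":[0,0,0.01],"delta_rot":[0,0,0],"fingers":-1},{"dp":[0,0,0],"delta_rot":[0,0,0],"fingers":-1},{"dp":[0,0,0],"delta_rot":[0,0,0],"fingers":-1},{"dp":[0,0,0],"delta_rot":[0,0,0],"fingers":-1},{"dp":[0,0,0],"delta_rot":[0,0,0],"fingers":-1}]'
python3 - <<'E'
from h import *
s=manip.sense(); im,d,c=snap("wrist")
reamer(im,d,c,s["tcp_pos"][2]-.083); go([.5623,.1962,.255])
E
```

```text
t: 22.98
tcp_pos: [0.5644, 0.1967, 0.2921]
tool_rot: [0.145, 0.989, 0.0, 0.001]
force: [-1.1, -0.2, -0.9]
finger_gap: 0.599
gripper_force: 52.4
top pts 2501 [0.5602 0.199  0.2531] max z 0.258
skirt top rect 2072 [562.  198.5] [53.9 56. ] angle 74.7 circle [array([563.1, 198.2]), np.float64(33.2)]
t 23.03 tcp [0.5644 0.1967 0.2921] yaw 73.34 q [ 0.15  0.5   1.52  0.    1.12 -1.13] F [ 1.   1.1 -0.5] gap 0.597 gf 52.4
down in tool [ 1.3e-03 -6.0e-04  1.0e+00]
dp total [ 0.0038 -0.0023  0.0742] rows>= 0.89
per row / 1 [ 0.0038 -0.0023  0.0742]
```

```bash
python3 -m crank '[{"dp":[0.0025,-0.002,0.01],"delta_rot":[0,0,0],"fingers":-1},{"dp":[0,0,0.01],"delta_rot":[0,0,0],"fingers":-1},{"dp":[0,0,0.008],"delta_rot":[0,0,0],"fingers":-1},{"dp":[0,0,0],"delta_rot":[0,0,0],"fingers":-1},{"dp":[0,0,0],"delta_rot":[0,0,0],"fingers":-1},{"dp":[0,0,0],"delta_rot":[0,0,0],"fingers":-1}]'
python3 - <<'E'
from h import *
s=manip.sense(); im,d,c=snap("wrist")
reamer(im,d,c,s["tcp_pos"][2]-.083); go([.5625,.196,.255])
E
```

```text
t: 23.53
tcp_pos: [0.5626, 0.1961, 0.2773]
tool_rot: [0.145, 0.989, -0.0, -0.0]
force: [0.1, 0.0, -1.0]
finger_gap: 0.601
gripper_force: 52.4
top pts 2511 [0.5583 0.1983 0.2382] max z 0.2435
skirt top rect 2075 [560.1 197.7] [54.2 55.9] angle 74.7 circle [array([561.1, 197.8]), np.float64(33.2)]
t 23.58 tcp [0.5627 0.1961 0.2774] yaw 73.34 q [ 0.15  0.52  1.54 -0.    1.09 -1.13] F [-0.1 -0.5 -0.6] gap 0.6 gf 52.4
down in tool [ 2.e-04 -1.e-04  1.e+00]
dp total [ 0.0003 -0.0003  0.0449] rows>= 0.54
per row / 1 [ 0.0003 -0.0003  0.0449]
```

Centred to well under a millimetre. I continue down while watching the force.

```bash
python3 -m crank '[{"dp":[0,0,0.008],"delta_rot":[0,0,0],"fingers":-1},{"dp":[0,0,0.008],"delta_rot":[0,0,0],"fingers":-1},{"dp":[0,0,0],"delta_rot":[0,0,0],"fingers":-1},{"dp":[0,0,0],"delta_rot":[0,0,0],"fingers":-1}]'
python3 -m crank '[{"dp":[0,0,0.008],"delta_rot":[0,0,0],"fingers":-1},{"dp":[0,0,0.008],"delta_rot":[0,0,0],"fingers":-1},{"dp":[0,0,0],"delta_rot":[0,0,0],"fingers":-1},{"dp":[0,0,0],"delta_rot":[0,0,0],"fingers":-1}]'
python3 -m crank '[{"dp":[0,0,0.006],"delta_rot":[0,0,0],"fingers":-1},{"dp":[0,0,0.003],"delta_rot":[0,0,0],"fingers":-1},{"dp":[0,0,0],"delta_rot":[0,0,0],"fingers":-1},{"dp":[0,0,0],"delta_rot":[0,0,0],"fingers":-1}]'
```

```text
t: 23.92
tcp_pos: [0.5623, 0.196, 0.2689]
tool_rot: [0.145, 0.989, -0.0, -0.001]
force: [0.2, 0.0, -1.2]
finger_gap: 0.601
gripper_force: 52.4
t: 24.25
tcp_pos: [0.5623, 0.196, 0.2609]
tool_rot: [0.145, 0.989, -0.0, -0.0]
force: [-0.4, 0.0, -0.9]
finger_gap: 0.596
gripper_force: 52.4
t: 24.58
tcp_pos: [0.5625, 0.1961, 0.2568]
tool_rot: [0.145, 0.989, -0.0, -0.0]
force: [0.4, 0.3, -1.3]
finger_gap: 0.601
gripper_force: 52.4
```

```bash
python3 -m crank '[{"dp":[0,0,0.004],"delta_rot":[0,0,0],"fingers":-1},{"dp":[0,0,0],"delta_rot":[0,0,0],"fingers":-1},{"dp":[0,0,0],"delta_rot":[0,0,0],"fingers":-1}]'
python3 -m crank '[{"dp":[0,0,0.002],"delta_rot":[0,0,0],"fingers":-1},{"dp":[0,0,0],"delta_rot":[0,0,0],"fingers":-1},{"dp":[0,0,0],"delta_rot":[0,0,0],"fingers":-1}]'
```

```text
t: 24.83
tcp_pos: [0.5628, 0.1962, 0.2552]
tool_rot: [0.145, 0.989, 0.0, 0.0]
force: [-0.2, -0.5, 1.4]
finger_gap: 0.598
gripper_force: 52.7
t: 25.08
tcp_pos: [0.5629, 0.1962, 0.2551]
tool_rot: [0.145, 0.989, 0.0, 0.001]
force: [-0.9, -0.1, 5.0]
finger_gap: 0.596
gripper_force: 53.7
```

Contact at TCP z 0.255, the expected home height. I release and rise clear.

```bash
python3 -m crank '[{"dp":[0,0,-0.001],"delta_rot":[0,0,0],"fingers":0.3},{"dp":[0,0,0],"delta_rot":[0,0,0],"fingers":0.5},{"dp":[0,0,0],"delta_rot":[0,0,0],"fingers":0.9},{"dp":[0,0,0],"delta_rot":[0,0,0],"fingers":0.9},{"dp":[0,0,0],"delta_rot":[0,0,0],"fingers":0.9},{"dp":[0,0,-0.01],"delta_rot":[0,0,0],"fingers":0.9},{"dp":[0,0,-0.03],"delta_rot":[0,0,0],"fingers":0.9},{"dp":[0,0,-0.05],"delta_rot":[0,0,0],"fingers":0.9},{"dp":[0,0,-0.06],"delta_rot":[0,0,0],"fingers":0.9},{"dp":[0,0,-0.06],"delta_rot":[0,0,0],"fingers":0.9},{"dp":[0,0,0],"delta_rot":[0,0,0],"fingers":0.9},{"dp":[0,0,0],"delta_rot":[0,0,0],"fingers":0.9}]'
python3 - <<'E'
from h import *
im,d,c=snap("wrist"); reamer(im,d,c,.172)
im,d,c=snap("scene"); z=np.load("scene0.npz"); cv2.imwrite("pics/end.png",np.vstack([cv2.resize(im[120:230,240:400],(640,440))])[:,:,::-1])
t,_,_=snap("top"); t0=np.load("top0.npz")["im"]; df=cv2.absdiff(t,t0).max(2)
for n,(u,v) in dict(cup=(207,223),bottle=(251,130),fruit=(364,152),spat=(345,252),tumbler=(155,254),jar=(155,159)).items(): print(n,(df[v-12:v+12,u-12:u+12]>40).sum())
E
```

```text
t: 26.08
tcp_pos: [0.5634, 0.1963, 0.362]
tool_rot: [0.145, 0.989, 0.001, 0.003]
force: [0.5, -0.7, 0.4]
finger_gap: 0.953
gripper_force: 0.0
top pts 893 [0.5597 0.1981 0.216 ] max z 0.2212
skirt top rect 901 [560.5 197.7] [53.9 55.3] angle 75.1 circle [array([560.7, 197.9]), np.float64(32.7)]
cup 536
bottle 0
fruit 0
spat 0
tumbler 0
jar 0
```

View pics/end.png

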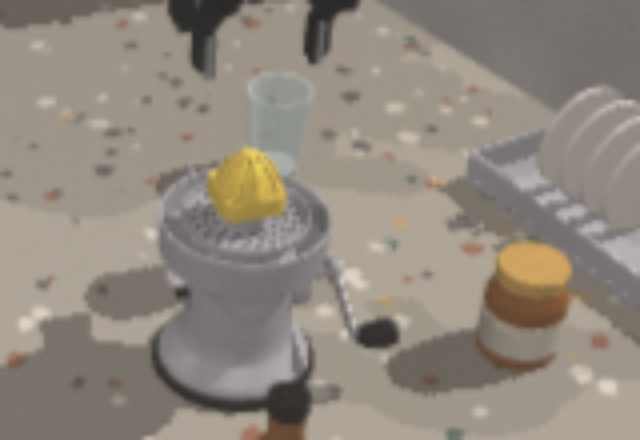

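The picture shows the reamer seated upright on the strainer (crop 248,190). Its top matches the home height, and the other objects are unmoved; the cup is only hidden by the arm in the top view.

```bash
python3 -c "
from station import manip; print(manip.sign_off())"
```

```text
the job is handed in; nothing more can be done
None
```

The blue collar, then the strainer, then the yellow reamer are all back on the spindle and fully home; nothing dropped or disturbed that I could see, and I handed the job in after about 26 s.

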